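# Demould cast specimens held under a snap-ringed keeper

## Task

Take the hooked pick from its rest and use its hook to pull the dark snap ring out of the groove in the mould's post, with no fingers on the ring until it is out. Then lift the keeper plate off the post and lay it flat in the middle of the green mat, and take every orange casting out of the blue mould and stand each one boss-up on the floor of the blue tray. At the end the ring must be in the white dish, the pick back across its rest, and the bottles, flasks and rubber bulb left where they were.

Things in the scene. Friction and masses are not known exactly. Their poses are not given: they have to be found in the camera images.
- mould: fixed blue mould block, 128 (x) x 140 (y) x 22 mm high, four open cavities 43 x 33 mm, 12 mm deep, centred at x = +-36, y = +-46 mm. Origin: centre of its underside, on the post's axis; z up. Steel post in the middle: neck of radius 10 mm up to z = 35 mm, then a head of radius 13 mm up to z = 50 mm.
- post_groove (a point): point on the post's axis at the height of the groove, 30 mm above the underside of the mould; the groove is the neck between the keeper's top (28 mm) and the head (35 mm).
- keeper: loose aluminium cross-shaped plate, 6 mm thick, 0.18 kg, lying on the mould over the castings' inner edges; the ring holds it down. Origin: underside, centre of its 33 mm square hole round the post; axes as the mould's at the start. Arms to y = +-66 mm (40 mm wide), tongues to x = -72 and +58 mm (44 mm wide). With the ring off, lift it straight up 40 mm or more.
- keeper_grip (a point): centre of the keeper's red grip bar, which stands on its +x tongue 44 mm from the hole's centre: 24 mm (x) x 12 mm (y), 24 mm high above the plate; the point is 12 mm above the plate and 18 mm above the keeper's underside.
- clip: loose dark steel snap ring, 0.05 kg, 4 mm thick, 40 mm wide. Origin: ring axis, mid thickness. It lies on the keeper; its open C faces its +x (the mould's +x at the start), two sprung jaws reach x = +10.5 mm round the post's neck. Pulled level along its own -x (over the keeper's -x tongue) it pops off with about 5 to 15 N, and is quite out when its axis is 22 mm from the post's.
- clip_loop (a point): centre, half-way up, of the pull loop at the ring's back (ring x = -33, z = +5 mm). Two upright side plates, x = -44 to -22 mm, z = -2 to +12 mm, 20 mm over their outsides (grip here once the ring is out), 14 mm inside; cross bar between their far ends at x = -44 to -40, z = +7 to +11 mm. Opening seen from above: x = -40 to -22, y = -7 to +7 mm.
- pick: loose hooked pick, 0.09 kg. Origin: centre of its yellow handle, 76 (x) x 16 x 16 mm. A steel bar of radius 2 mm runs out along +x from the handle to x = 75 mm, turns straight down to z = -27 mm, and ends in a toe turned back towards the handle, to x = 68 mm (the toe spans z = -29 to -25 mm). With its handle level the hook hangs down.
- pick_rest: fixed wooden rest. Origin: centre of its underside. Two cross supports at x = +-28 mm (8 mm thick, 48 mm gap between) with tops at 40 mm, and small ears 24 mm apart keep the handle from rolling off sideways. The pick lies along the rest's x axis, hook at +x, handle centre at z = 48 mm, free between the supports for the fingers.
- part1: loose orange resin casting, 0.05 kg (absent in some starts; all alike). Origin: its centre, half-way up its 26 mm height. Slab 40 (x) x 30 (y) x 11.5 mm with a boss 20 (x) x 14 (y) mm rising from it to the top; at the start it sits in one of the mould's cavities, axes as the mould's, the boss standing 13.5 mm proud of the block.
- part2: loose orange resin casting, 0.05 kg (absent in some starts; all alike). Origin: its centre, half-way up its 26 mm height. Slab 40 (x) x 30 (y) x 11.5 mm with a boss 20 (x) x 14 (y) mm rising from it to the top; at the start it sits in one of the mould's cavities, axes as the mould's, the boss standing 13.5 mm proud of the block.
- part3: loose orange resin casting, 0.05 kg (absent in some starts; all alike). Origin: its centre, half-way up its 26 mm height. Slab 40 (x) x 30 (y) x 11.5 mm with a boss 20 (x) x 14 (y) mm rising from it to the top; at the start it sits in one of the mould's cavities, axes as the mould's, the boss standing 13.5 mm proud of the block.
- part4: loose orange resin casting, 0.05 kg (absent in some starts; all alike). Origin: its centre, half-way up its 26 mm height. Slab 40 (x) x 30 (y) x 11.5 mm with a boss 20 (x) x 14 (y) mm rising from it to the top; at the start it sits in one of the mould's cavities, axes as the mould's, the boss standing 13.5 mm proud of the block.
- tray: loose blue tray, 170 (x) x 220 (y) x 30 mm, walls and floor 4 mm, 0.45 kg. Origin: centre of its underside.
- dish: loose white dish, 105 (x) x 90 (y) x 18 mm, walls and floor 4 mm, 0.3 kg. Origin: centre of its underside.
- mat: fixed green mat, 200 (x) x 190 (y) x 4 mm. Origin: centre of its underside.
- amber_bottle: amber dropper bottle, 50 mm across, 112 mm high, not to be disturbed; origin under its centre
- clear_bottle: clear dropper bottle, 50 mm across, 112 mm high, not to be disturbed; origin under its centre
- flask_a: stoppered conical flask, 72 mm across, 130 mm high, not to be disturbed; origin under its centre
- flask_b: stoppered conical flask, 72 mm across, 130 mm high, not to be disturbed; origin under its centre
- bulb: brown rubber pipette bulb, 58 mm across, 78 mm high, not to be disturbed; origin under its centre
There are look-alikes about, which are no part of the job. What is shaped like the part1 but purple is not meant.

How it is judged:
By the outcome, as a careful person would: the job done as asked, in the order asked, and still so for the second after the job is handed in, with the robot touching nothing.
Of part1, part2, part3, part4 only 2 to 4 are there at a start; the rules pass over those that are not, and their reading is None.
At some moment in a run one of tray, dish may be knocked a few centimetres aside while the robot is not near it.
It also fails if it takes over 210 s, if anything falls off the work surface, if the arm or the gripper's body presses on something with over 40 N, if the wrist force passes 120 N, or if a joint passes its speed limit or range.

## Robot

A 6-joint arm with a two-finger parallel gripper is mounted at the origin on the work surface. World frame = base frame: x ahead of the robot, y to its left, z up, the work surface at z = 0. Lengths are in m, angles in rad, forces in N, time in s.
With the tool pointing down it reaches from about 0.425 to 0.95 m from the base axis. Payload 3.5 kg.
Tool frame: the origin (TCP) lies at the very end of the fingers, on their centre line; the grasp point (between the pads) lies 19 mm behind it; y points along the fingers, z is the direction in which the jaws open and shut, and the axes are right-handed (so a half turn about y gives the same grasp; the last joint's range is limited). The gripper opens to 85 mm and grips with 20 to 120 N. Pads are 22 mm wide; open, the fingers measure 114 mm over their backs; the gripper's body (76 mm by 85 mm) begins 54 mm behind the grasp point. The pads swing forward as they close: fully open they stand 13 mm farther back than shut.
Start: joints at [1.114, 0.286, 1.577, -0, 1.279, -0.15], TCP at [0.204, 0.643, 0.231] pointing down, gripper open.
Joint ranges: [-2.77, 2.77], [-0.9, 2.22], [0.21, 2.48], [-1.53, 4.67], [0.24, 2.81], [-2.84, 2.84]. Speed limits (rad/s): [2.79, 2.79, 3.14, 3.14, 3.14, 3.14].

## Interface

Orientations are given as a unit quaternion [x, y, z, w].
In Python, from plant import ctrl, cams gives the robot as it stands.
- The arm moves only by the tool play_rows, never from a script. Its argument "steps" is a list of rows, each an object of numbers: "claw": the finger opening in cm, from 0 to 8.54; "tx", "ty", "tz": the shift along the tool's x, y, z in cm; "ax", "ay", "az": the turn, a rotation vector about the tool's x, y, z in degrees. A call has 1 to 12 rows; each row is the pose to reach, as a shift and turn from the pose commanded when the call began, along the tool's axes at that moment; what a row does not reach only later rows make up. A row lasts 1/12 s, in which the tool goes at most 41.7 mm and 7.16 degrees, less where a joint would pass 70% of its speed; a pose out of reach is approached as far as the arm can. A call with a gripper value outside its range is refused whole. The fingers move at their own pace and stop on an object; "grip_force" is the grip in N (left out, the last holds). Time passes only in rows, so rows that repeat a pose let the fingers close. It gives the time, the measured TCP pose, the force and the opening at its end, in the units of the state.
- ctrl.get_state(): the state, without advancing time (a new reading comes with each control period).
- cams.read_camera(name): name is "side" or "top"; returns (picture, depth): 400x640x3 uint8, blue, green, red; 400x640 float32, m along the optical axis (not along the pixel's ray), 0 where there is no reading.
- cams.camera_model(name): a dict with "intrinsics" (3x3 intrinsics, pixels), "distortion" ([k1, k2, p1, p2, k3] as OpenCV has them; the pictures are not rectified), "rvec" (rotation vector, rad) and "tvec" (3), from world to camera coordinates, as OpenCV has them. Camera axes: x right, y down, z forward; pixel columns grow to the right and rows downward; lengths in m; the calibration is good to about 2 mm. A picture is of the moment at which its call begins. camera_model takes no time and is no camera call.
- ctrl.sign_off(): hands the job in, once; it reports no verdict.
The state is a dict: "time": time; "qpos": joint angles; "dq": joint speeds; "joint_efforts": joint torques, N m; "eef_pos": TCP position; "tcp_rot": TCP orientation; "contact_force": force on the tool from outside, world axes, zero at the start; "wrist_torque": the same for the moment, N m; "opening": opening from 0.0 (shut) to 1.0 (fully open).
Only numpy, scipy, OpenCV 4.12 (cv2) and the standard library are available. Lean on these libraries where they do the work, as an engineer would, in place of code of your own. Each camera call takes 0.05 s, during which the arm holds its last target.

## Working session

There is one attempt and no reset: what is moved stays moved. The work goes in short steps, Python scripts to look and compute and a tool call to move; the robot and the scene stay as the last step left them, time stands still between calls to the robot, and variables do not carry over. Pictures are saved under pics/ and viewed, and the job is handed in when it is done.

Besides the shell and the picture viewer there is one more tool, called after ">>>" in YAML: its name, and indented under it one key for each argument. play_rows: Moves the arm, as the interface text tells. Its arguments: {"type":"object","properties":{"steps":{"type":"array","items":{"type":"object","properties":{"claw":{"type":"number"},"tx":{"type":"number"},"ty":{"type":"number"},"tz":{"type":"number"},"ax":{"type":"number"},"ay":{"type":"number"},"az":{"type":"number"}}}},"grip_force":{"type":"number"}},"required":["steps"]}

```bash
ls; mkdir -p pics; cat > h.py <<'E'
import numpy as np, cv2
from scipy.spatial.transform import Rotation as R
from plant import ctrl, cams
def cam(n):
    m=cams.camera_model(n); K=np.array(m["intrinsics"],float).reshape(3,3); d=np.array(m["distortion"],float)
    Rm=cv2.Rodrigues(np.array(m["rvec"],float))[0]; t=np.array(m["tvec"],float).reshape(3); return K,d,Rm,t
def shot(n,f=None):
    im,dp=cams.read_camera(n)
    np.save(f'/tmp/{n}_im.npy',im); np.save(f'/tmp/{n}_d.npy',dp)
    if f: cv2.imwrite('pics/'+f,im)
    return im,dp
def last(n): return np.load(f'/tmp/{n}_im.npy'),np.load(f'/tmp/{n}_d.npy')
def onz(n,u,v,z):
    K,d,Rm,t=cam(n); p=cv2.undistortPoints(np.array([[[u,v]]],float),K,d)[0,0]
    r=Rm.T@np.array([p[0],p[1],1]); c=-Rm.T@t; return c+r*(z-c[2])/r[2]
def cloud(n,dp):
    K,d,Rm,t=cam(n); vv,uu=np.mgrid[0:dp.shape[0],0:dp.shape[1]]
    p=cv2.undistortPoints(np.stack([uu.ravel(),vv.ravel()],1).astype(float)[:,None],K,d)[:,0]
    P=np.c_[p,np.ones(len(p))]*dp.ravel()[:,None]
    W=(P-t)@Rm; W[dp.ravel()<=0]=np.nan; return W.reshape(dp.shape+(3,))
def proj(n,P):
    K,d,Rm,t=cam(n); return cv2.projectPoints(np.atleast_2d(np.array(P,float)),cv2.Rodrigues(Rm)[0],t,K,d)[0][:,0]
def crop(n,f,u0,v0,u1,v1,s):
    im,_=last(n); cv2.imwrite('pics/'+f,cv2.resize(im[v0:v1,u0:u1],None,fx=s,fy=s,interpolation=cv2.INTER_CUBIC))
def st():
    s=ctrl.get_state(); print('t',round(s['time'],2),'p',np.round(s['eef_pos'],4),'q',np.round(s['qpos'],3),'F',np.round(s['contact_force'],1),'op',round(float(s['opening']),3)); print(np.round(R.from_quat(s['tcp_rot']).as_matrix(),3)); return s
E
python3 - <<'E'
from h import *
st()
for n in('top','side'):
    shot(n,n+'0.png'); K,d,Rm,t=cam(n); print(n,K.tolist(),d,(-Rm.T@t).round(3),Rm.round(2).tolist())
E
```

```text
pics
t 0.0 p [0.2035 0.6429 0.2299] q [ 1.114  0.287  1.578  0.     1.279 -0.15 ] F [ 0.5 -0.5 -0.5] op 1.002
[[ 0.953 -0.001  0.302]
 [-0.302 -0.002  0.953]
 [-0.    -1.    -0.002]]
top [[493.6240650463295, 0.0, 311.48524041000195], [0.0, 493.6240650463295, 205.16313907036042], [0.0, 0.0, 1.0]] [-0.03305073  0.          0.          0.          0.        ] [0.39  0.014 1.56 ] [[-0.01, -1.0, 0.0], [-0.99, 0.01, -0.11], [0.11, -0.0, -0.99]]
side [[376.96292917171456, 0.0, 314.25055342674125], [0.0, 376.96292917171456, 198.04475296737598], [0.0, 0.0, 1.0]] [0.00109025 0.         0.         0.         0.        ] [ 0.394 -0.604  0.73 ] [[0.97, -0.25, -0.0], [-0.19, -0.72, -0.67], [0.17, 0.65, -0.74]]
```

View pics/top0.png

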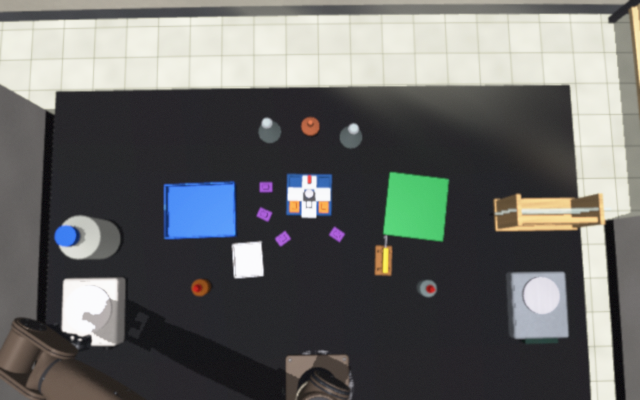

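View pics/side0.png

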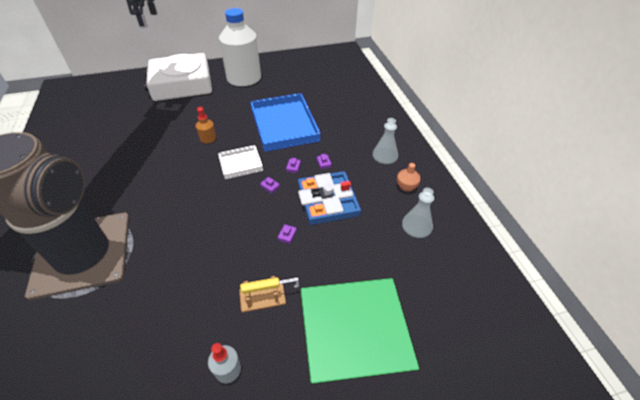

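```bash
python3 - <<'E'
from h import *
crop('top','c1.png',275,165,345,225,11)
crop('side','c2.png',285,160,370,230,9)
crop('top','c3.png',365,230,405,285,11)
crop('side','c4.png',225,265,310,320,9)
crop('top','c5.png',155,170,275,285,6)
E
```

```text
(no output)
```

View pics/c1.png

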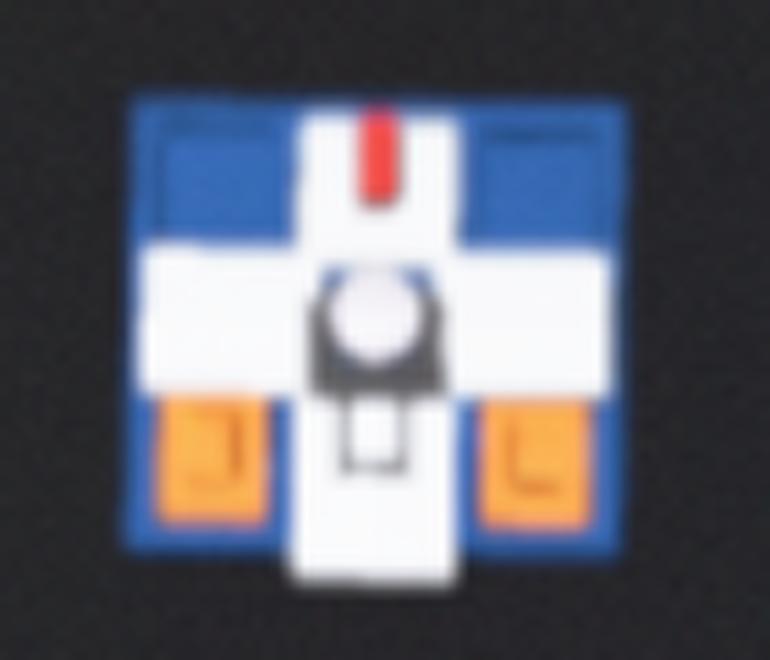

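View pics/c2.png

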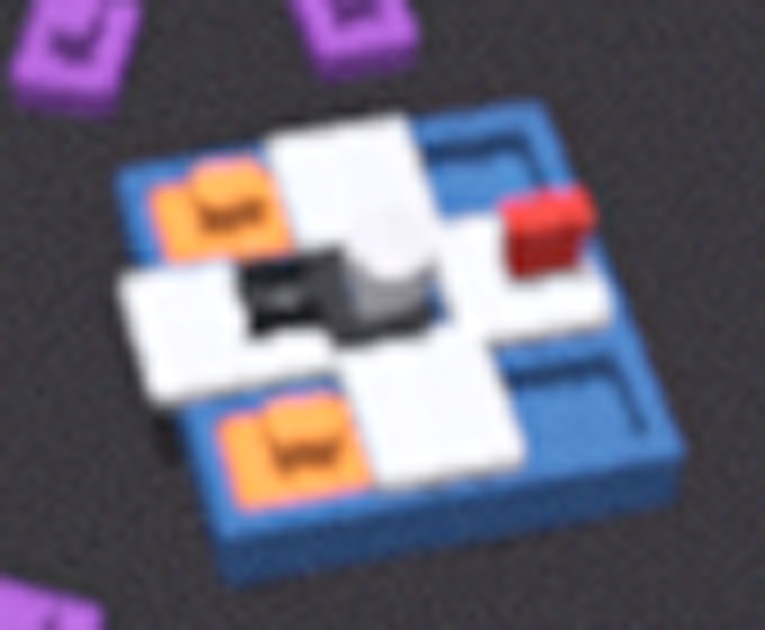

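View pics/c3.png

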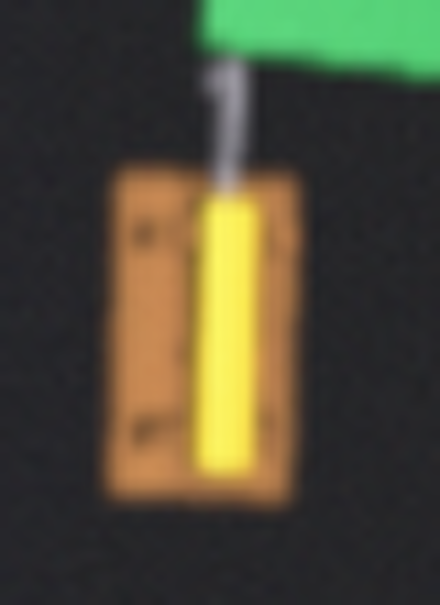

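View pics/c4.png

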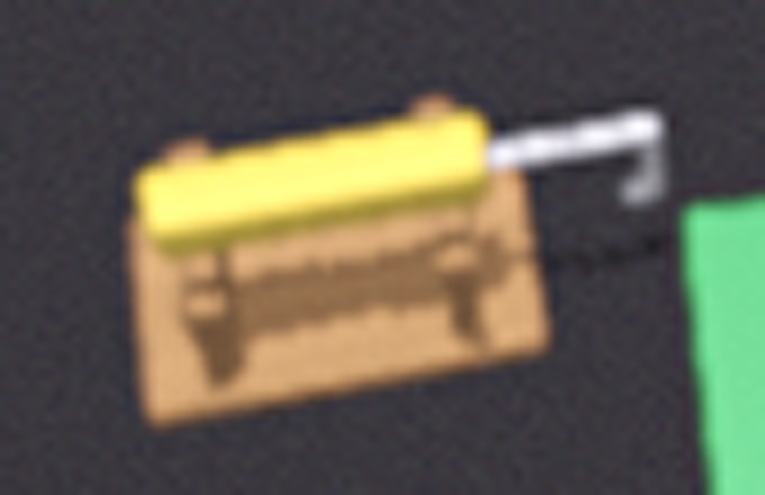

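View pics/c5.png

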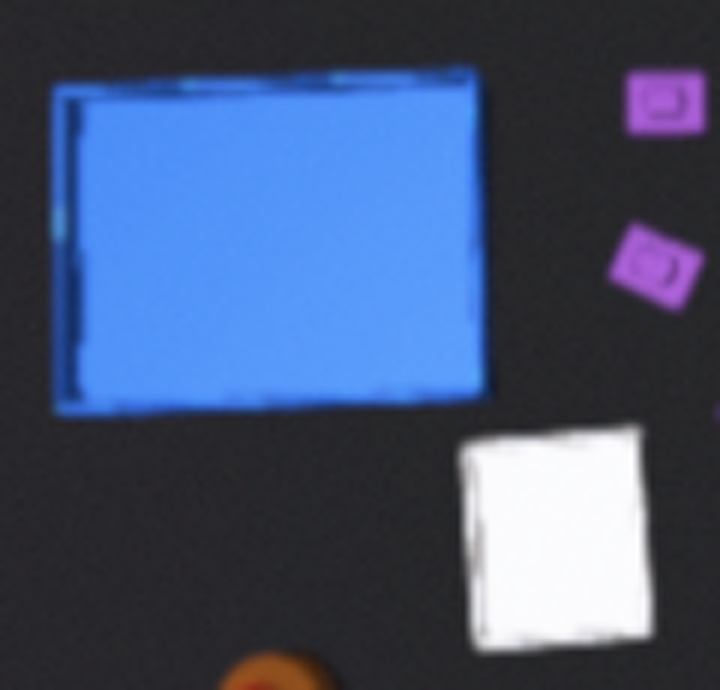

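```bash
cat > fit.py <<'E'
from h import *
from scipy.optimize import least_squares
def fit(obs,x0,z0=0):
    # obs: list (cam, u,v, local xyz)
    def f(p):
        c,s=np.cos(p[2]),np.sin(p[2]); r=[]
        for n in('top','side'):
            o=[q for q in obs if q[0]==n]
            if not o: continue
            L=np.array([q[3] for q in o],float)
            W=np.c_[p[0]+c*L[:,0]-s*L[:,1],p[1]+s*L[:,0]+c*L[:,1],L[:,2]+z0]
            r.append((proj(n,W)-np.array([[q[1],q[2]] for q in o])).ravel())
        return np.concatenate(r)
    s=least_squares(f,x0,loss='soft_l1'); return s.x,f(s.x).reshape(-1,2).round(2)
def cp(n,off,s,c,L): return (n,(c[0]+.5)/s-.5+off[0],(c[1]+.5)/s-.5+off[1],L)
E
python3 - <<'E'
from fit import *
o=(275,165);T=[cp('top',o,11,c,L) for c,L in [((130,97),(.064,.07,.022)),((628,103),(.064,-.07,.022)),((122,553),(-.064,.07,.022)),((620,557),(-.064,-.07,.022)),((375,316),(0,0,.05)),((379,110),(.056,0,.052)),((378,208),(.032,0,.052))]]
o=(285,160);S=[cp('side',o,9,c,L) for c,L in [((543,102),(.064,.07,.022)),((685,455),(.064,-.07,.022)),((220,540),(-.064,-.07,.022)),((120,180),(-.064,.07,.022)),((391,243),(0,0,.05))]]
for q in (T,S,T+S):
    p,r=fit(q,[.5,0,0]); print('mould',p.round(4),np.degrees(p[2]).round(2)); print(r.tolist())
o=(365,230)
q=[cp('top',o,11,c,L) for c,L in [((200,195),(.038,.008,.056)),((261,195),(.038,-.008,.056)),((255,474),(-.038,-.008,.056)),((195,474),(-.038,.008,.056))]]
o=(225,265)
q2=[cp('side',o,9,c,L) for c,L in [((138,182),(-.038,.008,.056)),((160,240),(-.038,-.008,.056)),((485,182),(.038,-.008,.056)),((465,112),(.038,.008,.056)),]]
for k in (q,q2,q+q2):
    p,r=fit(k,[.3,-.2,0]); print('pick',p.round(4),np.degrees(p[2]).round(2)); print(r.tolist())
o=(155,170)
h=.03; k=[cp('top',o,6,c,L) for c,L in [((53,88),(.085,.11,h)),((476,68),(.085,-.11,h)),((487,398),(-.085,-.11,h)),((55,412),(-.085,.11,h))]]
p,r=fit(k,[.4,.3,0]); print('tray',p.round(4),np.degrees(p[2]).round(2),r.tolist())
h=.018; k=[cp('top',o,6,c,L) for c,L in [((460,440),(.0525,.045,h)),((640,428),(.0525,-.045,h)),((652,634),(-.0525,-.045,h)),((478,648),(-.0525,.045,h))]]
p,r=fit(k,[.3,.2,0]); print('dish',p.round(4),np.degrees(p[2]).round(2),r.tolist())
k=[('top',390,173,(.1,.095,.004)),('top',448.5,178.5,(.1,-.095,.004)),('top',442,241,(-.1,-.095,.004)),('top',384,235,(-.1,.095,.004))]
p,r=fit(k,[.4,-.3,0]); print('mat',p.round(4),np.degrees(p[2]).round(2),r.tolist())
for n,u,v in [('amber',200,288),('clear',428,289),('fa',268,130),('bulb',310,126),('fb',351,135)]: print(n,onz('top',u,v,.04).round(3))
for u,v in [(266,187),(264,214),(283,239),(337,234)]: print('purple',onz('top',u,v,.013).round(3))
E
```

```text
mould [ 0.5912  0.019  -0.0291] -1.67
[[0.46, 0.52], [-0.47, 0.61], [0.37, -0.54], [-0.15, -0.26], [0.01, -0.14], [-0.09, 0.55], [-0.11, -0.68]]
mould [ 0.5913  0.0173 -0.0288] -1.65
[[-0.41, 0.65], [-0.35, 0.08], [0.42, -0.13], [0.05, -0.37], [0.24, -0.04]]
mould [ 0.5913  0.0183 -0.0284] -1.63
[[0.64, 0.5], [-0.28, 0.55], [0.59, -0.56], [0.07, -0.32], [0.21, -0.18], [0.1, 0.52], [0.08, -0.72], [-0.52, 0.39], [-0.46, -0.24], [0.35, -0.45], [-0.03, -0.63], [0.15, -0.34]]
pick [ 0.3828 -0.2104 -0.0481] -2.75
[[0.12, 0.0], [-0.17, 0.18], [-0.07, -0.0], [0.11, -0.17]]
pick [ 0.3815 -0.2127 -0.0369] -2.11
[[-0.14, -0.2], [-1.87, 0.48], [0.27, -0.64], [1.26, 0.22]]
pick [ 0.382  -0.2118 -0.0388] -2.23
[[0.48, 0.28], [0.19, 0.4], [0.53, 0.23], [0.7, 0.11], [0.05, -0.65], [-1.69, 0.02], [0.43, -1.03], [1.43, -0.16]]
tray [0.5469 0.3614 0.0267] 1.53 [[0.39, -0.04], [-0.26, 0.38], [-0.75, -0.43], [0.56, 0.1]]
dish [0.3915 0.212  0.0654] 3.75 [[0.77, 0.48], [-0.47, 0.19], [-0.11, -0.31], [-0.07, -0.33]]
mat [ 0.5491 -0.3221 -0.123 ] -7.04 [[-0.57, -0.46], [-0.03, 0.43], [1.53, 0.23], [-0.33, -0.22]]
amber [0.306 0.354 0.04 ]
clear [ 0.292 -0.341  0.04 ]
fa [0.795 0.144 0.04 ]
bulb [0.806 0.012 0.04 ]
fb [ 0.775 -0.117  0.04 ]
purple [0.618 0.154 0.013]
purple [0.532 0.161 0.013]
purple [0.453 0.101 0.013]
purple [ 0.466 -0.068  0.013]
```

```bash
cat > go.py <<'E'
import sys
from h import *
def rel(s,x,y,z,yaw):
    Rc=R.from_quat(s['tcp_rot']).as_matrix(); a=np.radians(yaw); c,sn=np.cos(a),np.sin(a)
    Rt=np.array([[c,0,-sn],[sn,0,c],[0,-1,0]])
    d=Rc.T@(np.array([x,y,z])-s['eef_pos'])*100; r=np.degrees(R.from_matrix(Rc.T@Rt).as_rotvec()); return d,r
if __name__=='__main__':
    s=st()
    for a in sys.argv[1:]:
        v=[float(k) for k in a.split(',')]; d,r=rel(s,*v); print(v,'t',d.round(2),'a',r.round(2))
E
python3 go.py .5,.25,.25,0 .3825,-.211,.15,-2.5 .3825,-.211,.03,-2.5
```

```text
t 0.1 p [0.2036 0.6429 0.23  ] q [ 1.114  0.287  1.578 -0.     1.279 -0.15 ] F [-0.2  0.2 -0.3] op 1.001
[[ 0.953 -0.001  0.302]
 [-0.302 -0.002  0.953]
 [-0.    -1.    -0.002]]
[0.5, 0.25, 0.25, 0.0] t [ 40.12  -1.95 -28.51] a [  0.12 -17.58  -0.04]
[0.3825, -0.211, 0.15, -2.5] t [ 42.85   8.16 -75.98] a [  0.12 -15.08  -0.03]
[0.3825, -0.211, 0.03, -2.5] t [ 42.85  20.16 -75.96] a [  0.12 -15.08  -0.03]
```

>>> play_rows:
  steps:
    - {"tx": 40.1, "ty": -2, "tz": -28.5, "ay": -15, "claw": 4}
    - {"tx": 40.1, "ty": -2, "tz": -28.5, "ay": -15, "claw": 4}
    - {"tx": 40.1, "ty": -2, "tz": -28.5, "ay": -15, "claw": 4}
    - {"tx": 40.1, "ty": -2, "tz": -28.5, "ay": -15, "claw": 4}
    - {"tx": 40.1, "ty": -2, "tz": -28.5, "ay": -15, "claw": 4}
    - {"tx": 40.1, "ty": -2, "tz": -28.5, "ay": -15, "claw": 4}
    - {"tx": 40.1, "ty": -2, "tz": -28.5, "ay": -15, "claw": 4}
    - {"tx": 40.1, "ty": -2, "tz": -28.5, "ay": -15, "claw": 4}
    - {"tx": 40.1, "ty": -2, "tz": -28.5, "ay": -15, "claw": 4}
    - {"tx": 40.1, "ty": -2, "tz": -28.5, "ay": -15, "claw": 4}
    - {"tx": 42.85, "ty": 8.16, "tz": -76, "ay": -15, "claw": 4}
    - {"tx": 42.85, "ty": 8.16, "tz": -76, "ay": -15, "claw": 4}

```text
invalid input at $.steps[0]: expected keys claw, tx, ty, tz, ax, ay, az
```

```bash
python3 go.py .3825,-.211,.12,-2.5
```

```text
t 0.1 p [0.2036 0.6429 0.23  ] q [ 1.114  0.287  1.578 -0.     1.279 -0.15 ] F [-0.2  0.2 -0.3] op 1.001
[[ 0.953 -0.001  0.302]
 [-0.302 -0.002  0.953]
 [-0.    -1.    -0.002]]
[0.3825, -0.211, 0.12, -2.5] t [ 42.85  11.16 -75.98] a [  0.12 -15.08  -0.03]
```

All keys are needed in every row.

>>> play_rows:
  steps:
    - {"tx": 40.1, "ty": -2, "tz": -28.5, "ax": 0, "ay": -15, "az": 0, "claw": 4}
    - {"tx": 40.1, "ty": -2, "tz": -28.5, "ax": 0, "ay": -15, "az": 0, "claw": 4}
    - {"tx": 40.1, "ty": -2, "tz": -28.5, "ax": 0, "ay": -15, "az": 0, "claw": 4}
    - {"tx": 40.1, "ty": -2, "tz": -28.5, "ax": 0, "ay": -15, "az": 0, "claw": 4}
    - {"tx": 40.1, "ty": -2, "tz": -28.5, "ax": 0, "ay": -15, "az": 0, "claw": 4}
    - {"tx": 40.1, "ty": -2, "tz": -28.5, "ax": 0, "ay": -15, "az": 0, "claw": 4}
    - {"tx": 40.1, "ty": -2, "tz": -28.5, "ax": 0, "ay": -15, "az": 0, "claw": 4}
    - {"tx": 40.1, "ty": -2, "tz": -28.5, "ax": 0, "ay": -15, "az": 0, "claw": 4}
    - {"tx": 40.1, "ty": -2, "tz": -28.5, "ax": 0, "ay": -15, "az": 0, "claw": 4}
    - {"tx": 40.1, "ty": -2, "tz": -28.5, "ax": 0, "ay": -15, "az": 0, "claw": 4}
    - {"tx": 40.1, "ty": -2, "tz": -28.5, "ax": 0, "ay": -15, "az": 0, "claw": 4}
    - {"tx": 40.1, "ty": -2, "tz": -28.5, "ax": 0, "ay": -15, "az": 0, "claw": 4}

```text
time: 1.1
eef_pos: [0.501, 0.2482, 0.2511]
tcp_rot: [0.707, -0.016, 0.016, -0.707]
contact_force: [0.2, -0.4, 0.1]
opening: 0.47
```

```bash
python3 go.py .48,-.211,.15,-2.5 .3825,-.211,.12,-2.5
```

```text
t 1.1 p [0.501  0.2482 0.2511] q [ 0.279  0.016  1.844 -0.     1.282 -1.246] F [ 0.2 -0.4  0.1] op 0.47
[[ 0.999 -0.     0.046]
 [-0.046 -0.     0.999]
 [-0.    -1.    -0.   ]]
[0.48, -0.211, 0.15, -2.5] t [ 2.000e-02  1.013e+01 -4.596e+01] a [ 0.03 -0.14 -0.01]
[0.3825, -0.211, 0.12, -2.5] t [ -9.72  13.13 -46.41] a [ 0.03 -0.14 -0.01]
```

>>> play_rows:
  steps:
    - {"tx": 0, "ty": 3, "tz": -24, "ax": 0, "ay": 0, "az": 0, "claw": 4}
    - {"tx": 0, "ty": 3, "tz": -24, "ax": 0, "ay": 0, "az": 0, "claw": 4}
    - {"tx": 0, "ty": 3, "tz": -24, "ax": 0, "ay": 0, "az": 0, "claw": 4}
    - {"tx": 0, "ty": 3, "tz": -24, "ax": 0, "ay": 0, "az": 0, "claw": 4}
    - {"tx": 0, "ty": 3, "tz": -24, "ax": 0, "ay": 0, "az": 0, "claw": 4}
    - {"tx": 0, "ty": 3, "tz": -24, "ax": 0, "ay": 0, "az": 0, "claw": 4}
    - {"tx": -9.7, "ty": 13.1, "tz": -46.4, "ax": 0, "ay": 0, "az": 0, "claw": 4}
    - {"tx": -9.7, "ty": 13.1, "tz": -46.4, "ax": 0, "ay": 0, "az": 0, "claw": 4}
    - {"tx": -9.7, "ty": 13.1, "tz": -46.4, "ax": 0, "ay": 0, "az": 0, "claw": 4}
    - {"tx": -9.7, "ty": 13.1, "tz": -46.4, "ax": 0, "ay": 0, "az": 0, "claw": 4}
    - {"tx": -9.7, "ty": 13.1, "tz": -46.4, "ax": 0, "ay": 0, "az": 0, "claw": 4}
    - {"tx": -9.7, "ty": 13.1, "tz": -46.4, "ax": 0, "ay": 0, "az": 0, "claw": 4}

```text
time: 2.1
eef_pos: [0.3866, -0.1979, 0.1249]
tcp_rot: [0.707, -0.016, 0.016, -0.707]
contact_force: [1.1, -0.6, 0.1]
opening: 0.474
```

```bash
python3 go.py .3825,-.211,.03,-2.5; python3 - <<'E'
from h import *
shot('top');shot('side')
crop('top','d1.png',350,220,420,290,8); crop('side','d2.png',220,220,310,330,5)
E
```

```text
t 2.1 p [ 0.3866 -0.1979  0.1249] q [-0.708 -0.142  2.238  0.     1.046 -2.234] F [ 1.1 -0.6  0.1] op 0.474
[[ 0.999  0.     0.045]
 [-0.045 -0.     0.999]
 [ 0.    -1.    -0.   ]]
[0.3825, -0.211, 0.03, -2.5] t [-0.36  9.49 -1.33] a [ 0.01 -0.07  0.01]
```

View pics/d1.png

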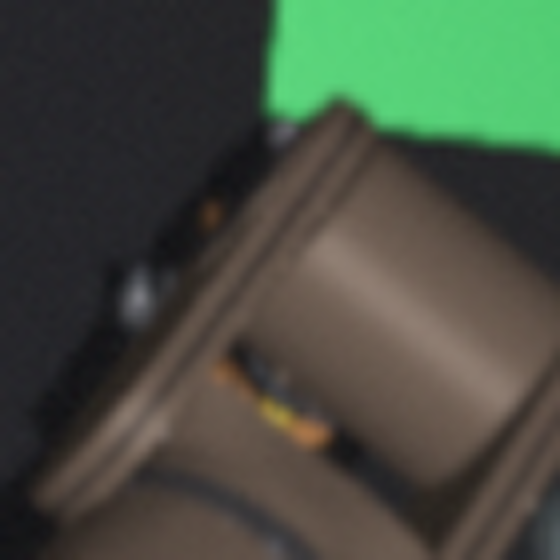

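View pics/d2.png

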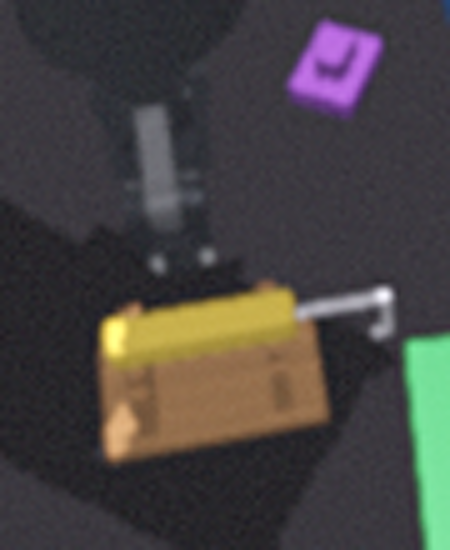

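>>> play_rows:
  steps:
    - {"tx": -0.4, "ty": 0, "tz": -1.3, "ax": 0, "ay": 0, "az": 0, "claw": 4}
    - {"tx": -0.4, "ty": 2, "tz": -1.3, "ax": 0, "ay": 0, "az": 0, "claw": 4}
    - {"tx": -0.4, "ty": 5, "tz": -1.3, "ax": 0, "ay": 0, "az": 0, "claw": 4}
    - {"tx": -0.4, "ty": 8, "tz": -1.3, "ax": 0, "ay": 0, "az": 0, "claw": 4}
    - {"tx": -0.4, "ty": 9.5, "tz": -1.3, "ax": 0, "ay": 0, "az": 0, "claw": 4}
    - {"tx": -0.4, "ty": 9.5, "tz": -1.3, "ax": 0, "ay": 0, "az": 0, "claw": 4}
    - {"tx": -0.4, "ty": 9.5, "tz": -1.3, "ax": 0, "ay": 0, "az": 0, "claw": 4}

```text
time: 2.78
eef_pos: [0.3832, -0.2086, 0.0303]
tcp_rot: [-0.706, 0.016, -0.015, 0.708]
contact_force: [-0.2, 0.5, -0.7]
opening: 0.468
```

```bash
python3 go.py .3825,-.211,.03,-2.5; python3 - <<'E'
from h import *
shot('side')
crop('side','d3.png',220,230,310,330,6)
print(proj('side',[[.3825,-.211,.048],[.3825,-.211,.03]]))
E
```

```text
t 2.78 p [ 0.3832 -0.2086  0.0303] q [-0.732  0.041  2.275  0.     0.828 -2.259] F [-0.2  0.5 -0.7] op 0.468
[[ 0.999 -0.002  0.044]
 [-0.044  0.002  0.999]
 [-0.002 -1.     0.002]]
[0.3825, -0.211, 0.03, -2.5] t [-0.06  0.02 -0.24] a [-0.09 -0.04 -0.1 ]
[[260.01468894 285.50796107]
 [260.96830539 289.87310663]]
```

View pics/d3.png

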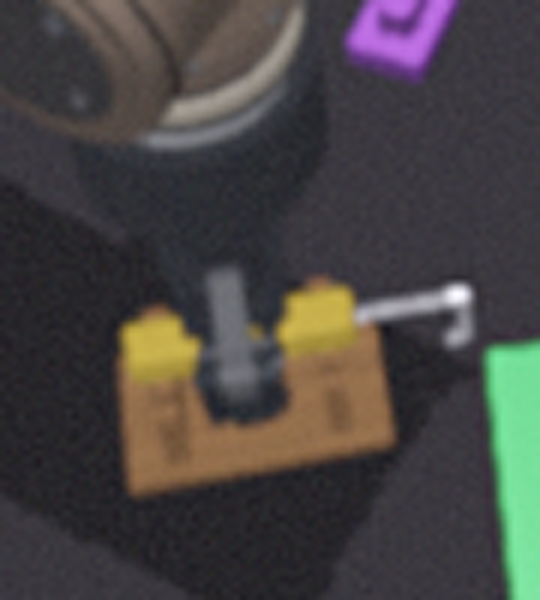

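>>> play_rows:
  grip_force: 60
  steps:
    - {"tx": 0, "ty": 0, "tz": -0.2, "ax": 0, "ay": 0, "az": 0, "claw": 4}
    - {"tx": 0, "ty": 0, "tz": -0.2, "ax": 0, "ay": 0, "az": 0, "claw": 1}
    - {"tx": 0, "ty": 0, "tz": -0.2, "ax": 0, "ay": 0, "az": 0, "claw": 1}
    - {"tx": 0, "ty": 0, "tz": -0.2, "ax": 0, "ay": 0, "az": 0, "claw": 1}
    - {"tx": 0, "ty": 0, "tz": -0.2, "ax": 0, "ay": 0, "az": 0, "claw": 1}
    - {"tx": 0, "ty": 0, "tz": -0.2, "ax": 0, "ay": 0, "az": 0, "claw": 1}
    - {"tx": 0, "ty": 0, "tz": -0.2, "ax": 0, "ay": 0, "az": 0, "claw": 1}
    - {"tx": 0, "ty": 0, "tz": -0.2, "ax": 0, "ay": 0, "az": 0, "claw": 1}

```text
time: 3.5
eef_pos: [0.3844, -0.2125, 0.0323]
tcp_rot: [0.708, -0.015, 0.017, -0.706]
contact_force: [-0.9, -0.4, 6.3]
opening: 0.173
```

```bash
python3 go.py .3825,-.211,.16,-2.5
```

```text
t 3.5 p [ 0.3844 -0.2125  0.0323] q [-0.737  0.041  2.271  0.     0.828 -2.263] F [-0.9 -0.4  6.3] op 0.173
[[ 0.999  0.002  0.045]
 [-0.045 -0.002  0.999]
 [ 0.002 -1.    -0.002]]
[0.3825, -0.211, 0.16, -2.5] t [ -0.17 -12.77   0.12] a [ 0.1  -0.09  0.13]
```

>>> play_rows:
  steps:
    - {"tx": 0, "ty": -1, "tz": 0, "ax": 0, "ay": 0, "az": 0, "claw": 1}
    - {"tx": 0, "ty": -3, "tz": 0, "ax": 0, "ay": 0, "az": 0, "claw": 1}
    - {"tx": 0, "ty": -6, "tz": 0, "ax": 0, "ay": 0, "az": 0, "claw": 1}
    - {"tx": 0, "ty": -9, "tz": 0, "ax": 0, "ay": 0, "az": 0, "claw": 1}
    - {"tx": 0, "ty": -12, "tz": 0, "ax": 0, "ay": 0, "az": 0, "claw": 1}
    - {"tx": 0, "ty": -12, "tz": 0, "ax": 0, "ay": 0, "az": 0, "claw": 1}
    - {"tx": 0, "ty": -12, "tz": 0, "ax": 0, "ay": 0, "az": 0, "claw": 1}

```text
time: 4.08
eef_pos: [0.3842, -0.2123, 0.1531]
tcp_rot: [0.708, -0.015, 0.017, -0.706]
contact_force: [0.8, -0.1, -1.5]
opening: 0.172
```

```bash
python3 - <<'E'
from h import *
st()
shot('side')
crop('side','e1.png',200,190,340,310,5)
E
```

```text
t 4.08 p [ 0.3842 -0.2123  0.1531] q [-0.737 -0.175  2.209 -0.     1.103 -2.263] F [ 0.8 -0.1 -1.5] op 0.172
[[ 0.999  0.004  0.045]
 [-0.045 -0.003  0.999]
 [ 0.004 -1.    -0.003]]
```

View pics/e1.png

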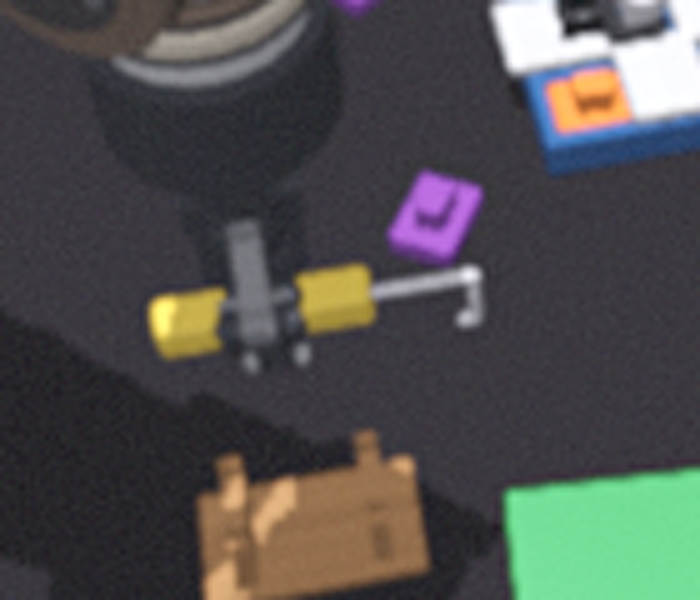

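```bash
python3 - <<'E'
from h import *
s=ctrl.get_state(); p=s['eef_pos']; M=R.from_quat(s['tcp_rot']).as_matrix()
# pick frame in tool: x=tool x, y=tool z, z=-tool y
for nm,L in [('elbow',(.075,0,0)),('bottom',(.075,0,-.027)),('toe',(.068,0,-.027)),('rear',(-.038,0,0)),('front',(.038,0,0))]:
    q=np.array([L[0]-.002,-(L[2]+.0157),L[1]]); w=p+M@q
    u=proj('side',w)[0]; print(nm,w.round(4),u.round(1),'crop',((u-[200,190]+.5)*5-.5).round(0))
E
```

```text
elbow [ 0.4561 -0.2146  0.1668] [293.6 245.3] crop [470. 278.]
bottom [ 0.4561 -0.2146  0.1398] [294.2 253.6] crop [473. 320.]
toe [ 0.4491 -0.2143  0.1398] [290.5 254.3] crop [454. 323.]
rear [ 0.3432 -0.2096  0.1668] [230.5 256.4] crop [154. 334.]
front [ 0.4191 -0.213   0.1668] [273.2 248.9] crop [368. 296.]
```

```bash
cat > mf.py <<'E'
import numpy as np
MX,MY,MYAW=.5913,.0183,np.radians(-1.64)
def m2w(x,y): c,s=np.cos(MYAW),np.sin(MYAW); return MX+c*x-s*y, MY+s*x+c*y
E
python3 - <<'E'
from h import *; from mf import *; from go import rel
s=st()
x,y=m2w(-.1025,0); print(x,y)
for z in (.16,.12,.05): print(z,[a.round(2) for a in rel(s,x,y,z,-1.64)])
cc=(373,468); print('bar obs', (cc[0]+.5)/11-.5+275,(cc[1]+.5)/11-.5+165,'pred',proj('top',[*m2w(-.042,0),.041]))
E
```

```text
t 4.13 p [ 0.3832 -0.2114  0.1511] q [-0.737 -0.173  2.211 -0.     1.103 -2.263] F [-0.8 -0.  -1.8] op 0.176
[[ 0.999  0.001  0.045]
 [-0.045 -0.001  0.999]
 [ 0.001 -1.    -0.001]]
0.48884198620765595 0.021233497865660218
0.16 [array([ 9.51, -0.9 , 23.71]), array([ 0.03, -0.93,  0.03])]
0.12 [array([ 9.51,  3.1 , 23.71]), array([ 0.03, -0.93,  0.03])]
0.05 [array([ 9.51, 10.1 , 23.72]), array([ 0.03, -0.93,  0.03])]
bar obs 308.45454545454544 207.0909090909091 pred [[308.67663948 206.94637384]]
```

>>> play_rows:
  steps:
    - {"tx": 9.5, "ty": -1, "tz": 23.7, "ax": 0, "ay": -0.9, "az": 0, "claw": 1}
    - {"tx": 9.5, "ty": -1, "tz": 23.7, "ax": 0, "ay": -0.9, "az": 0, "claw": 1}
    - {"tx": 9.5, "ty": -1, "tz": 23.7, "ax": 0, "ay": -0.9, "az": 0, "claw": 1}
    - {"tx": 9.5, "ty": -1, "tz": 23.7, "ax": 0, "ay": -0.9, "az": 0, "claw": 1}
    - {"tx": 9.5, "ty": -1, "tz": 23.7, "ax": 0, "ay": -0.9, "az": 0, "claw": 1}
    - {"tx": 9.5, "ty": -1, "tz": 23.7, "ax": 0, "ay": -0.9, "az": 0, "claw": 1}
    - {"tx": 9.5, "ty": 2, "tz": 23.7, "ax": 0, "ay": -0.9, "az": 0, "claw": 1}
    - {"tx": 9.5, "ty": 5, "tz": 23.7, "ax": 0, "ay": -0.9, "az": 0, "claw": 1}
    - {"tx": 9.5, "ty": 7, "tz": 23.7, "ax": 0, "ay": -0.9, "az": 0, "claw": 1}
    - {"tx": 9.5, "ty": 7, "tz": 23.7, "ax": 0, "ay": -0.9, "az": 0, "claw": 1}
    - {"tx": 9.5, "ty": 7, "tz": 23.7, "ax": 0, "ay": -0.9, "az": 0, "claw": 1}

```text
time: 5.05
eef_pos: [0.4864, 0.0214, 0.078]
tcp_rot: [-0.707, 0.013, -0.008, 0.707]
contact_force: [0.6, -0.4, -0.4]
opening: 0.174
```

```bash
python3 - <<'E'
from h import *; from mf import *; from go import rel
shot('side');s=st();
for i in range(1): shot('top'); s=st()
crop('side','f1.png',270,140,370,230,7); crop('top','f2.png',270,160,350,260,6)
x,y=m2w(-.1025,0)
for z in (.044,): print(z,[a.round(2) for a in rel(s,x,y,z,-1.64)])
M=R.from_quat(s['tcp_rot']).as_matrix()
for nm,L in [('elbow',(.075,0,0)),('toe',(.068,0,-.027))]:
    q=np.array([L[0]-.002,-(L[2]+.0157),L[1]]); w=s['eef_pos']+M@q
    u=proj('side',w)[0]; print(nm,w.round(4),'crop',((u-[270,140]+.5)*7-.5).round(0))
E
```

```text
t 5.1 p [0.4881 0.021  0.08  ] q [-0.165  0.062  2.137 -0.     0.945 -1.706] F [ 0.6  0.3 -1. ] op 0.172
[[ 1.    -0.002  0.029]
 [-0.029  0.     1.   ]
 [-0.002 -1.     0.   ]]
t 5.15 p [0.4892 0.0207 0.0813] q [-0.165  0.061  2.135  0.     0.945 -1.706] F [ 0.6 -0.3 -0.5] op 0.175
[[ 1.     0.001  0.03 ]
 [-0.03  -0.     1.   ]
 [ 0.001 -1.    -0.   ]]
0.044 [array([-0.04,  3.73,  0.05]), array([ 0.  , -0.07,  0.03])]
elbow [0.5622 0.0185 0.097 ] crop [331. 247.]
toe [0.5552 0.0187 0.07  ] crop [312. 305.]
```

View pics/f1.png

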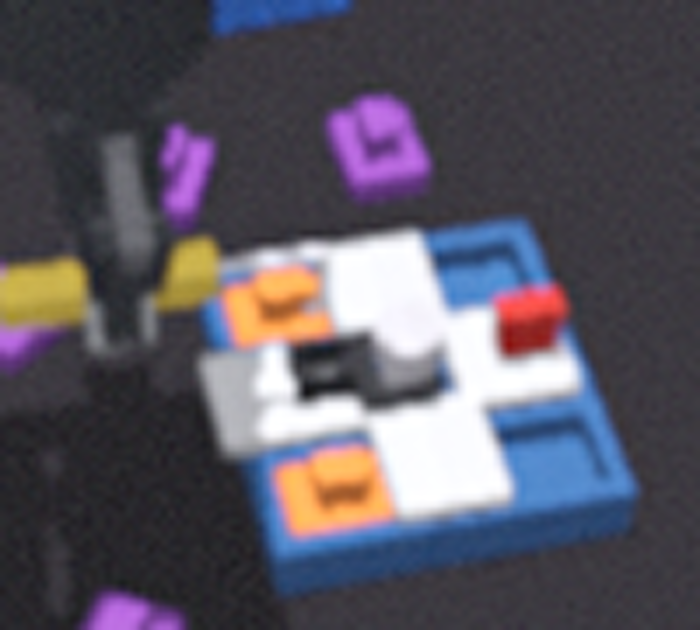

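View pics/f2.png

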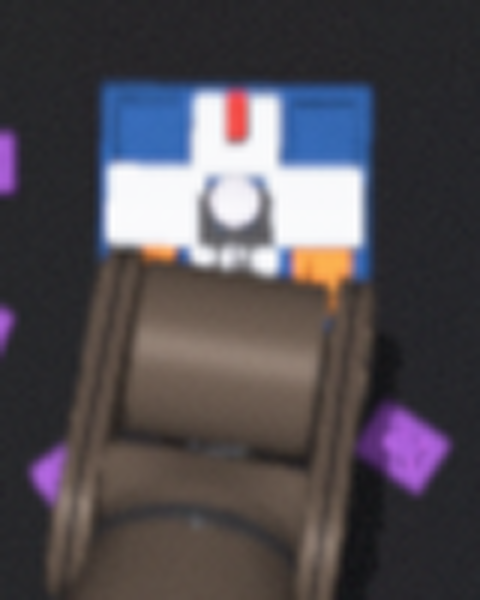

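>>> play_rows:
  steps:
    - {"tx": 0, "ty": 1, "tz": 0, "ax": 0, "ay": 0, "az": 0, "claw": 1}
    - {"tx": 0, "ty": 2, "tz": 0, "ax": 0, "ay": 0, "az": 0, "claw": 1}
    - {"tx": 0, "ty": 2.6, "tz": 0, "ax": 0, "ay": 0, "az": 0, "claw": 1}
    - {"tx": 0, "ty": 3.2, "tz": 0, "ax": 0, "ay": 0, "az": 0, "claw": 1}
    - {"tx": 0, "ty": 3.6, "tz": 0, "ax": 0, "ay": 0, "az": 0, "claw": 1}
    - {"tx": 0, "ty": 3.6, "tz": 0, "ax": 0, "ay": 0, "az": 0, "claw": 1}
    - {"tx": 0, "ty": 3.6, "tz": 0, "ax": 0, "ay": 0, "az": 0, "claw": 1}

```text
time: 5.73
eef_pos: [0.4887, 0.021, 0.0444]
tcp_rot: [-0.707, 0.011, -0.01, 0.707]
contact_force: [-0.3, 0.4, 0.2]
opening: 0.175
```

```bash
python3 - <<'E'
from h import *; from mf import *; from go import rel
shot('side');s=st();
crop('side','g1.png',270,150,370,230,8); shot('top'); crop('top','g2.png',290,180,330,220,14)
s=st()
E
```

```text
t 5.78 p [0.489  0.0209 0.0448] q [-0.165  0.125  2.148  0.     0.868 -1.706] F [-0.4 -0.4 -0.8] op 0.171
[[ 1.     0.     0.029]
 [-0.029 -0.     1.   ]
 [ 0.    -1.    -0.   ]]
t 5.83 p [0.4892 0.0209 0.045 ] q [-0.165  0.125  2.148  0.     0.868 -1.706] F [-0.2 -0.4 -0.8] op 0.172
[[ 1.     0.001  0.029]
 [-0.029 -0.     1.   ]
 [ 0.001 -1.    -0.   ]]
```

View pics/g1.png

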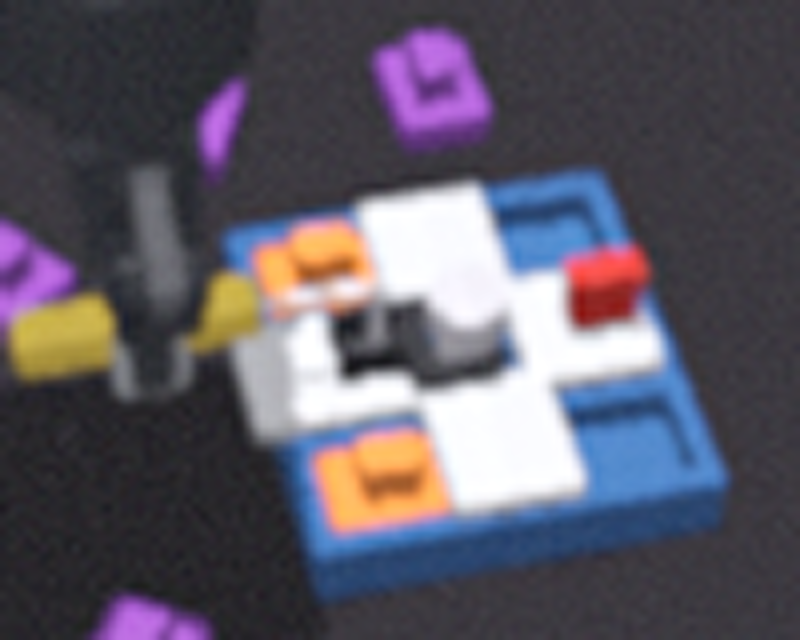

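View pics/g2.png

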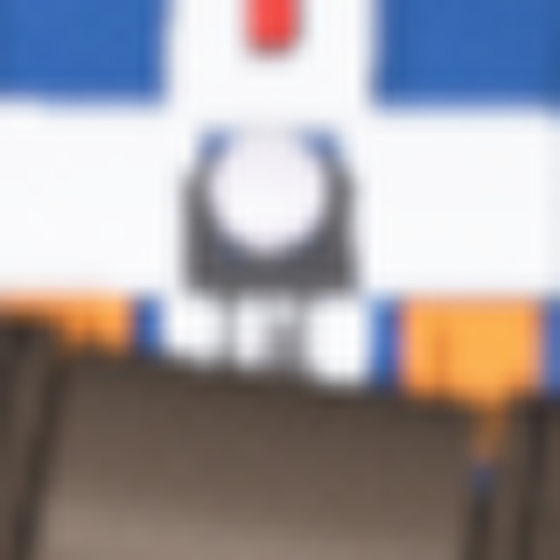

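>>> play_rows:
  steps:
    - {"tx": 0, "ty": 0.1, "tz": 0, "ax": 0, "ay": 0, "az": 0, "claw": 1}
    - {"tx": -0.4, "ty": 0.1, "tz": 0, "ax": 0, "ay": 0, "az": 0, "claw": 1}
    - {"tx": -0.8, "ty": 0.1, "tz": 0, "ax": 0, "ay": 0, "az": 0, "claw": 1}
    - {"tx": -1.0, "ty": 0.1, "tz": 0, "ax": 0, "ay": 0, "az": 0, "claw": 1}
    - {"tx": -1.2, "ty": 0.1, "tz": 0, "ax": 0, "ay": 0, "az": 0, "claw": 1}
    - {"tx": -1.4, "ty": 0.1, "tz": 0, "ax": 0, "ay": 0, "az": 0, "claw": 1}

```text
time: 6.33
eef_pos: [0.4772, 0.021, 0.0449]
tcp_rot: [0.707, -0.008, 0.013, -0.707]
contact_force: [7.1, -0.1, -2.3]
opening: 0.173
```

```bash
python3 - <<'E'
from h import *
shot('side');s=st();
crop('side','g3.png',270,150,370,230,8)
E
```

```text
t 6.38 p [0.4769 0.0211 0.0449] q [-0.169  0.096  2.18   0.     0.858 -1.71 ] F [ 4.3  0.3 -1.2] op 0.173
[[ 1.     0.007  0.03 ]
 [-0.03  -0.001  1.   ]
 [ 0.007 -1.    -0.001]]
```

View pics/g3.png

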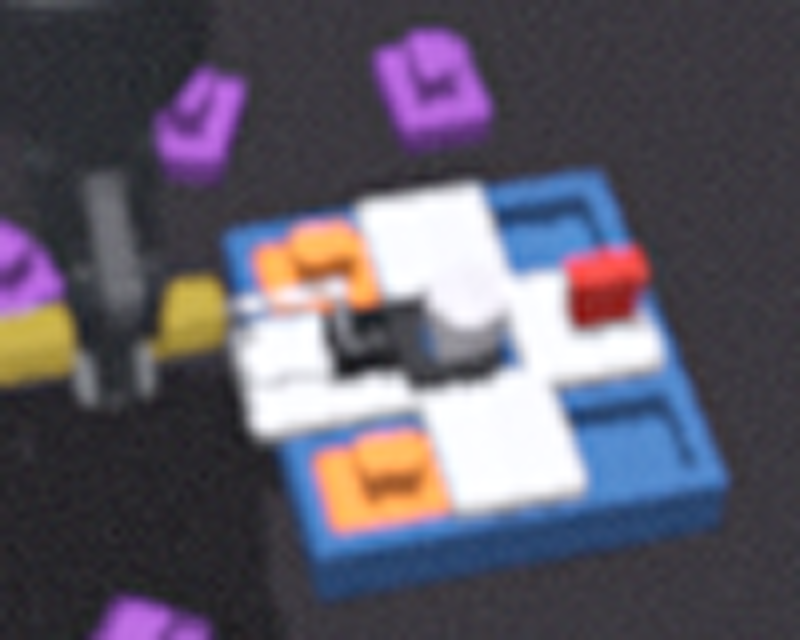

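>>> play_rows:
  steps:
    - {"tx": -0.2, "ty": 0, "tz": 0, "ax": 0, "ay": 0, "az": 0, "claw": 1}
    - {"tx": -0.4, "ty": 0, "tz": 0, "ax": 0, "ay": 0, "az": 0, "claw": 1}
    - {"tx": -0.6, "ty": 0, "tz": 0, "ax": 0, "ay": 0, "az": 0, "claw": 1}
    - {"tx": -0.8, "ty": 0, "tz": 0, "ax": 0, "ay": 0, "az": 0, "claw": 1}
    - {"tx": -1.0, "ty": 0, "tz": 0, "ax": 0, "ay": 0, "az": 0, "claw": 1}
    - {"tx": -1.2, "ty": 0, "tz": 0, "ax": 0, "ay": 0, "az": 0, "claw": 1}

```text
time: 6.88
eef_pos: [0.4634, 0.0216, 0.0445]
tcp_rot: [0.707, -0.01, 0.011, -0.707]
contact_force: [-0.3, 0.1, -1.1]
opening: 0.174
```

```bash
python3 - <<'E'
from h import *
shot('side');s=st();
crop('side','g4.png',270,150,370,230,8)
E
```

```text
t 6.93 p [0.4621 0.0218 0.0438] q [-0.173  0.071  2.211 -0.     0.862 -1.714] F [ 0.  -0.5 -0.7] op 0.177
[[ 1.    -0.001  0.029]
 [-0.029  0.     1.   ]
 [-0.001 -1.     0.   ]]
```

View pics/g4.png

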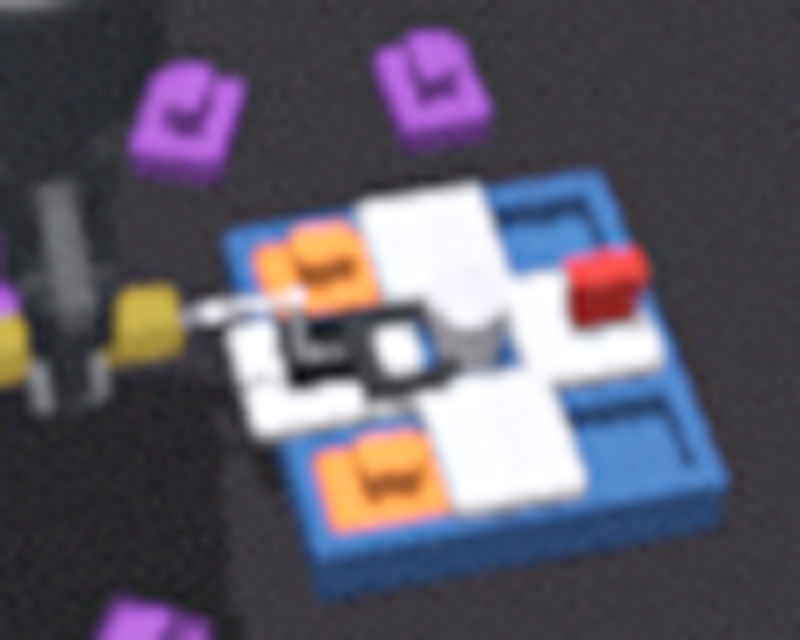

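>>> play_rows:
  steps:
    - {"tx": -0.3, "ty": 0, "tz": 0, "ax": 0, "ay": 0, "az": 0, "claw": 1}
    - {"tx": -0.6, "ty": 0, "tz": 0, "ax": 0, "ay": 0, "az": 0, "claw": 1}
    - {"tx": -0.9, "ty": 0, "tz": 0, "ax": 0, "ay": 0, "az": 0, "claw": 1}
    - {"tx": -0.9, "ty": 0, "tz": 0, "ax": 0, "ay": 0, "az": 0, "claw": 1}
    - {"tx": -0.5, "ty": 0, "tz": 0, "ax": 0, "ay": 0, "az": 0, "claw": 1}
    - {"tx": -0.1, "ty": 0, "tz": 0, "ax": 0, "ay": 0, "az": 0, "claw": 1}
    - {"tx": -0.1, "ty": 0, "tz": 0, "ax": 0, "ay": 0, "az": 0, "claw": 1}

```text
time: 7.52
eef_pos: [0.463, 0.0216, 0.044]
tcp_rot: [0.707, -0.01, 0.011, -0.707]
contact_force: [0.0, -0.9, -0.1]
opening: 0.173
```

```bash
python3 - <<'E'
from h import *
shot('side');s=st();
crop('side','g5.png',270,150,370,230,8)
E
```

```text
t 7.57 p [0.4626 0.0217 0.0439] q [-0.173  0.071  2.211 -0.     0.86  -1.714] F [ 0.4  0.3 -1. ] op 0.172
[[ 1.     0.     0.029]
 [-0.029 -0.     1.   ]
 [ 0.    -1.    -0.   ]]
```

View pics/g5.png

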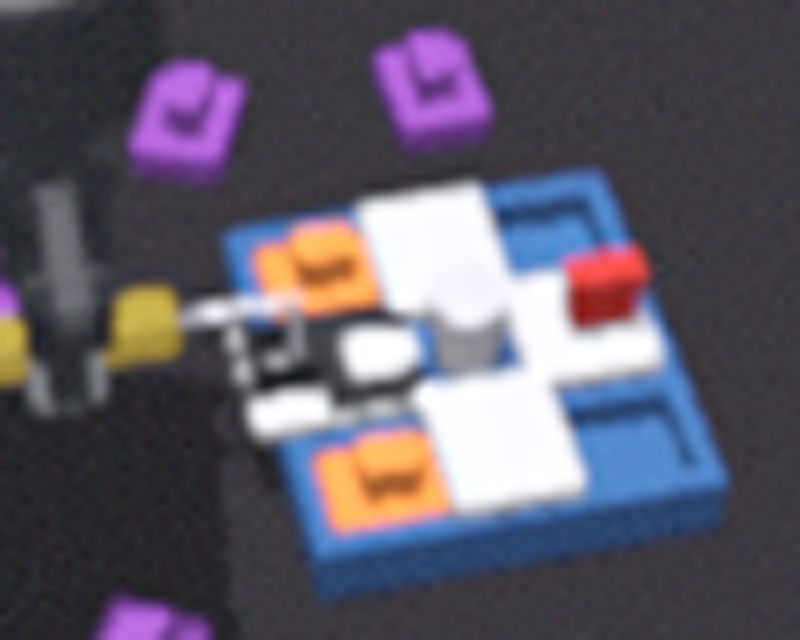

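```bash
python3 go.py .4626,.0217,.16,-1.64 .3838,-.212,.16,-2.58 .3838,-.212,.12,-2.58
```

```text
t 7.57 p [0.4626 0.0217 0.0439] q [-0.173  0.071  2.211 -0.     0.86  -1.714] F [ 0.4  0.3 -1. ] op 0.172
[[ 1.     0.     0.029]
 [-0.029 -0.     1.   ]
 [ 0.    -1.    -0.   ]]
[0.4626, 0.0217, 0.16, -1.64] t [ 1.000e-02 -1.161e+01  0.000e+00] a [ 0.   -0.04  0.02]
[0.3838, -0.212, 0.16, -2.58] t [ -7.18 -11.61 -23.59] a [0.   0.9  0.02]
[0.3838, -0.212, 0.12, -2.58] t [ -7.19  -7.61 -23.59] a [0.   0.9  0.02]
```

>>> play_rows:
  steps:
    - {"tx": 0, "ty": -2, "tz": 0, "ax": 0, "ay": 0, "az": 0, "claw": 1}
    - {"tx": 0, "ty": -4, "tz": 0, "ax": 0, "ay": 0, "az": 0, "claw": 1}
    - {"tx": 0, "ty": -8, "tz": 0, "ax": 0, "ay": 0, "az": 0, "claw": 1}
    - {"tx": 0, "ty": -11, "tz": 0, "ax": 0, "ay": 0, "az": 0, "claw": 1}
    - {"tx": -3.5, "ty": -11, "tz": -12, "ax": 0, "ay": 0.4, "az": 0, "claw": 1}
    - {"tx": -3.5, "ty": -11, "tz": -12, "ax": 0, "ay": 0.4, "az": 0, "claw": 1}
    - {"tx": -3.5, "ty": -11, "tz": -12, "ax": 0, "ay": 0.4, "az": 0, "claw": 1}
    - {"tx": -7.2, "ty": -11, "tz": -23.6, "ax": 0, "ay": 0.9, "az": 0, "claw": 1}
    - {"tx": -7.2, "ty": -11, "tz": -23.6, "ax": 0, "ay": 0.9, "az": 0, "claw": 1}
    - {"tx": -7.2, "ty": -11, "tz": -23.6, "ax": 0, "ay": 0.9, "az": 0, "claw": 1}
    - {"tx": -7.2, "ty": -11, "tz": -23.6, "ax": 0, "ay": 0.9, "az": 0, "claw": 1}
    - {"tx": -7.2, "ty": -11, "tz": -23.6, "ax": 0, "ay": 0.9, "az": 0, "claw": 1}

```text
time: 8.57
eef_pos: [0.3823, -0.2139, 0.1538]
tcp_rot: [-0.707, 0.018, -0.018, 0.707]
contact_force: [-0.4, 0.0, -0.8]
opening: 0.174
```

```bash
python3 - <<'E'
from h import *
shot('side','k0.png');shot('top')
crop('top','k1.png',150,160,410,300,3)
E
python3 go.py .3838,-.212,.06,-2.58 .3838,-.212,.033,-2.58
```

```text
t 8.67 p [ 0.3829 -0.2116  0.1535] q [-0.738 -0.175  2.208  0.     1.11  -2.263] F [ 0.7 -0.3 -0.8] op 0.173
[[ 0.999 -0.     0.045]
 [-0.045  0.001  0.999]
 [-0.    -1.     0.001]]
[0.3838, -0.212, 0.06, -2.58] t [ 0.1   9.35 -0.04] a [-0.05 -0.02 -0.03]
[0.3838, -0.212, 0.033, -2.58] t [ 0.1  12.05 -0.04] a [-0.05 -0.02 -0.03]
```

View pics/k0.png

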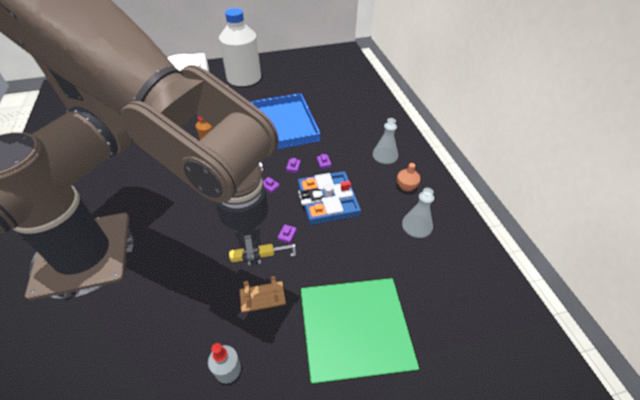

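View pics/k1.png

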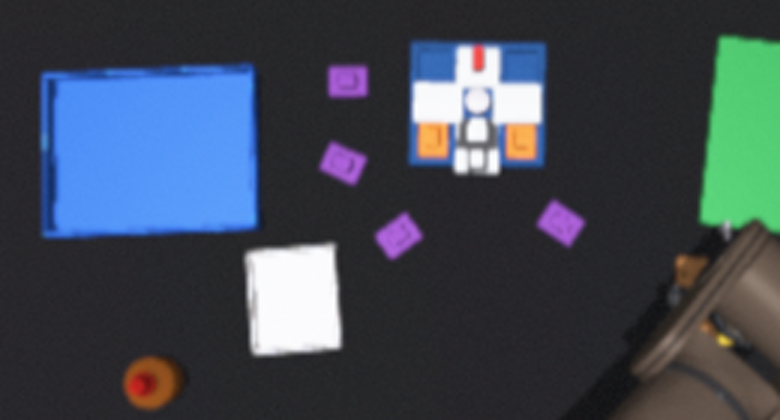

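>>> play_rows:
  steps:
    - {"tx": 0.1, "ty": 3, "tz": 0, "ax": 0, "ay": 0, "az": 0, "claw": 1}
    - {"tx": 0.1, "ty": 6, "tz": 0, "ax": 0, "ay": 0, "az": 0, "claw": 1}
    - {"tx": 0.1, "ty": 9, "tz": 0, "ax": 0, "ay": 0, "az": 0, "claw": 1}
    - {"tx": 0.1, "ty": 10.5, "tz": 0, "ax": 0, "ay": 0, "az": 0, "claw": 1}
    - {"tx": 0.1, "ty": 11.5, "tz": 0, "ax": 0, "ay": 0, "az": 0, "claw": 1}
    - {"tx": 0.1, "ty": 12, "tz": 0, "ax": 0, "ay": 0, "az": 0, "claw": 1}
    - {"tx": 0.1, "ty": 12, "tz": 0, "ax": 0, "ay": 0, "az": 0, "claw": 1}
    - {"tx": 0.1, "ty": 12, "tz": 0, "ax": 0, "ay": 0, "az": 0, "claw": 1}

```text
time: 9.33
eef_pos: [0.3851, -0.2122, 0.0346]
tcp_rot: [0.707, -0.015, 0.016, -0.706]
contact_force: [-0.6, -0.3, -0.2]
opening: 0.174
```

```bash
python3 - <<'E'
from h import *
shot('side')
crop('side','k2.png',220,240,310,320,7)
st()
E
```

```text
t 9.38 p [ 0.3851 -0.2124  0.0348] q [-0.736  0.037  2.268 -0.     0.834 -2.262] F [ 1.2  0.  -0.2] op 0.17
[[ 0.999  0.002  0.044]
 [-0.044 -0.002  0.999]
 [ 0.002 -1.    -0.002]]
```

View pics/k2.png

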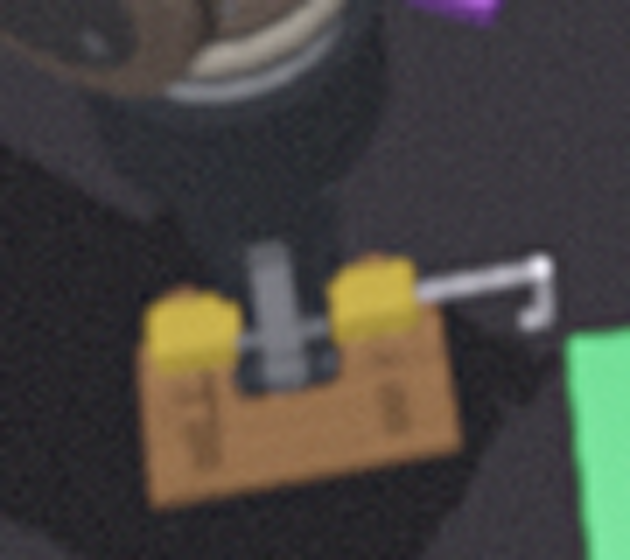

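>>> play_rows:
  steps:
    - {"tx": -0.1, "ty": 0.15, "tz": 0, "ax": 0, "ay": 0, "az": 0, "claw": 1}
    - {"tx": -0.1, "ty": 0.2, "tz": 0, "ax": 0, "ay": 0, "az": 0, "claw": 1}
    - {"tx": -0.1, "ty": 0.2, "tz": 0, "ax": 0, "ay": 0, "az": 0, "claw": 3.6}
    - {"tx": -0.1, "ty": 0.2, "tz": 0, "ax": 0, "ay": 0, "az": 0, "claw": 3.6}
    - {"tx": -0.1, "ty": 0.2, "tz": 0, "ax": 0, "ay": 0, "az": 0, "claw": 3.6}
    - {"tx": -0.1, "ty": 0.2, "tz": 0, "ax": 0, "ay": 0, "az": 0, "claw": 3.6}
    - {"tx": -0.1, "ty": 0.2, "tz": 0, "ax": 0, "ay": 0, "az": 0, "claw": 3.6}
    - {"tx": -0.1, "ty": -2, "tz": 0, "ax": 0, "ay": 0, "az": 0, "claw": 3.6}
    - {"tx": -0.1, "ty": -5, "tz": 0, "ax": 0, "ay": 0, "az": 0, "claw": 3.6}
    - {"tx": -0.1, "ty": -9, "tz": 0, "ax": 0, "ay": 0, "az": 0, "claw": 3.6}
    - {"tx": -0.1, "ty": -12, "tz": 0, "ax": 0, "ay": 0, "az": 0, "claw": 3.6}
    - {"tx": -0.1, "ty": -12, "tz": 0, "ax": 0, "ay": 0, "az": 0, "claw": 3.6}

```text
time: 10.38
eef_pos: [0.3865, -0.2151, 0.1611]
tcp_rot: [0.71, -0.012, 0.02, -0.704]
contact_force: [0.4, -0.8, 0.2]
opening: 0.419
```

```bash
python3 - <<'E'
from h import *; from mf import *; from go import rel
shot('side');shot('top')
crop('side','k3.png',220,240,310,320,7);crop('top','k4.png',285,170,335,225,11); crop('side','k5.png',285,160,370,230,9)
s=st()
E
```

```text
t 10.48 p [ 0.3838 -0.2127  0.1554] q [-0.738 -0.178  2.207 -0.     1.109 -2.264] F [ 0.  -0.7 -1.5] op 0.421
[[ 0.999  0.003  0.045]
 [-0.045 -0.003  0.999]
 [ 0.003 -1.    -0.003]]
```

View pics/k3.png

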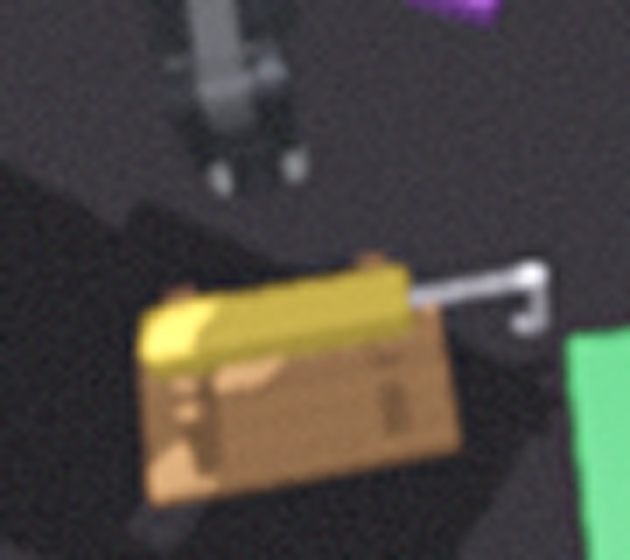

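View pics/k4.png

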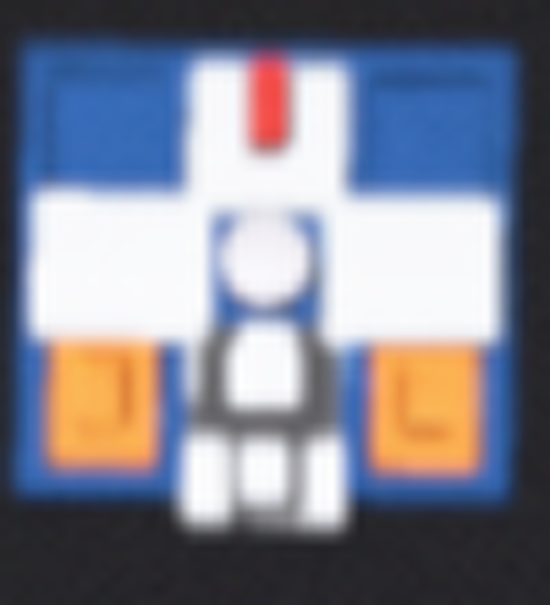

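View pics/k5.png

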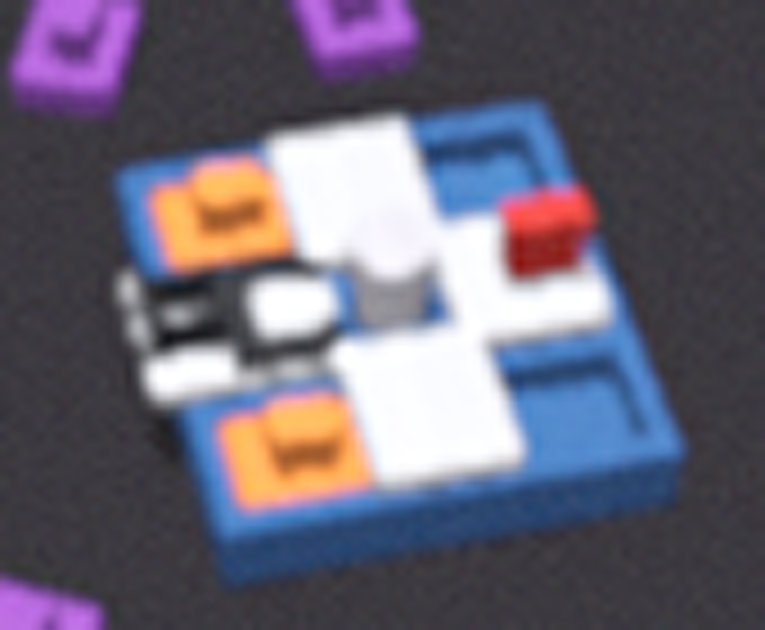

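```bash
python3 - <<'E'
from h import *; from mf import *; from go import rel
for c,z in [((269,518),.041),((240,475),.042),((298,475),.042),((266,427),.032)]:
    w=onz('top',(c[0]+.5)/11-.5+285,(c[1]+.5)/11-.5+170,z); d=w[:2]-[MX,MY]; cs,sn=np.cos(MYAW),np.sin(MYAW); print(w.round(4),'mould',(np.array([cs*d[0]+sn*d[1],-sn*d[0]+cs*d[1]])*1000).round(1))
s=ctrl.get_state()
x,y=m2w(-.061,-.001)
for z in (.15,.1,.0305): print(x,y,z,[a.round(2) for a in rel(s,x,y,z,-1.64)])
E
```

```text
[0.5192 0.0189 0.041 ] mould [-72.1  -1.4]
[0.5314 0.0269 0.042 ] mould [-60.2   6.9]
[0.5311 0.0106 0.042 ] mould [-59.9  -9.4]
[0.5458 0.0194 0.032 ] mould [-45.5  -0.2]
0.5302963674224522 0.01904619859524809 0.15 [array([13.59,  0.52, 23.82]), array([ 0.15, -0.94,  0.18])]
0.5302963674224522 0.01904619859524809 0.1 [array([13.57,  5.52, 23.83]), array([ 0.15, -0.94,  0.18])]
0.5302963674224522 0.01904619859524809 0.0305 [array([13.55, 12.47, 23.85]), array([ 0.15, -0.94,  0.18])]
```

>>> play_rows:
  steps:
    - {"tx": 13.6, "ty": 1, "tz": 23.8, "ax": 0, "ay": -0.9, "az": 0, "claw": 4}
    - {"tx": 13.6, "ty": 1, "tz": 23.8, "ax": 0, "ay": -0.9, "az": 0, "claw": 4}
    - {"tx": 13.6, "ty": 1, "tz": 23.8, "ax": 0, "ay": -0.9, "az": 0, "claw": 4}
    - {"tx": 13.6, "ty": 1, "tz": 23.8, "ax": 0, "ay": -0.9, "az": 0, "claw": 4}
    - {"tx": 13.6, "ty": 1, "tz": 23.8, "ax": 0, "ay": -0.9, "az": 0, "claw": 4}
    - {"tx": 13.6, "ty": 3, "tz": 23.8, "ax": 0, "ay": -0.9, "az": 0, "claw": 4}
    - {"tx": 13.6, "ty": 6, "tz": 23.8, "ax": 0, "ay": -0.9, "az": 0, "claw": 4}
    - {"tx": 13.6, "ty": 8, "tz": 23.8, "ax": 0, "ay": -0.9, "az": 0, "claw": 4}
    - {"tx": 13.6, "ty": 8, "tz": 23.8, "ax": 0, "ay": -0.9, "az": 0, "claw": 4}
    - {"tx": 13.6, "ty": 8, "tz": 23.8, "ax": 0, "ay": -0.9, "az": 0, "claw": 4}
    - {"tx": 13.6, "ty": 8, "tz": 23.8, "ax": 0, "ay": -0.9, "az": 0, "claw": 4}

```text
time: 11.4
eef_pos: [0.5293, 0.0191, 0.0737]
tcp_rot: [0.707, -0.011, 0.01, -0.707]
contact_force: [0.3, -1.3, 0.6]
opening: 0.466
```

```bash
python3 - <<'E'
from h import *; from mf import *; from go import rel
shot('side');crop('side','l1.png',270,140,370,230,7)
s=st()
x,y=m2w(-.061,-.001)
for z in (.0305,): print(x,y,z,[a.round(2) for a in rel(s,x,y,z,-1.64)])
E
```

```text
t 11.45 p [0.5301 0.0188 0.0748] q [-0.156  0.158  2.042 -0.     0.94  -1.696] F [-0.  -1.3  0.4] op 0.465
[[ 1.     0.002  0.03 ]
 [-0.03  -0.     1.   ]
 [ 0.002 -1.    -0.   ]]
0.5302963674224522 0.01904619859524809 0.0305 [array([0.01, 4.43, 0.03]), array([ 0.02, -0.1 ,  0.09])]
```

View pics/l1.png

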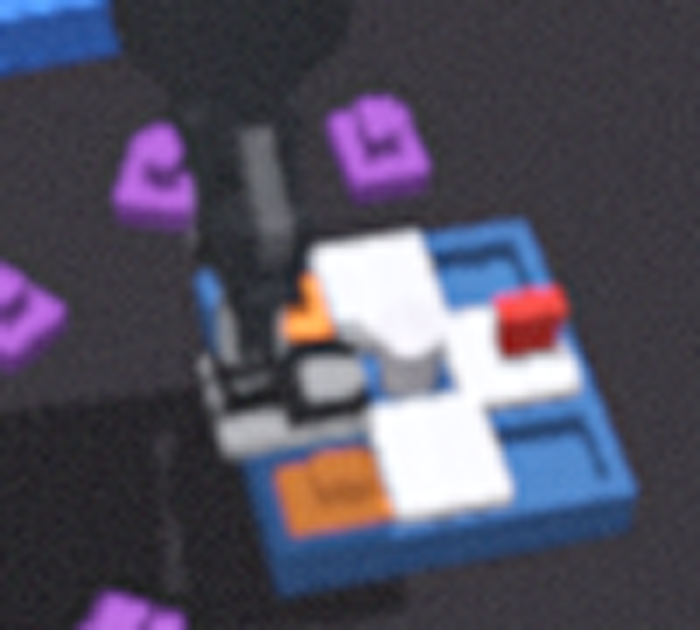

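>>> play_rows:
  grip_force: 50
  steps:
    - {"tx": 0, "ty": 2, "tz": 0, "ax": 0, "ay": 0, "az": 0, "claw": 3.6}
    - {"tx": 0, "ty": 3.5, "tz": 0, "ax": 0, "ay": 0, "az": 0, "claw": 3.6}
    - {"tx": 0, "ty": 4.3, "tz": 0, "ax": 0, "ay": 0, "az": 0, "claw": 3.6}
    - {"tx": 0, "ty": 4.3, "tz": 0, "ax": 0, "ay": 0, "az": 0, "claw": 3.6}
    - {"tx": 0, "ty": 4.3, "tz": 0, "ax": 0, "ay": 0, "az": 0, "claw": 1.5}
    - {"tx": 0, "ty": 4.3, "tz": 0, "ax": 0, "ay": 0, "az": 0, "claw": 1.5}
    - {"tx": 0, "ty": 4.3, "tz": 0, "ax": 0, "ay": 0, "az": 0, "claw": 1.5}
    - {"tx": 0, "ty": 4.3, "tz": 0, "ax": 0, "ay": 0, "az": 0, "claw": 1.5}
    - {"tx": 0, "ty": 4.3, "tz": 0, "ax": 0, "ay": 0, "az": 0, "claw": 1.5}

```text
time: 12.2
eef_pos: [0.5307, 0.0192, 0.0322]
tcp_rot: [0.707, -0.009, 0.011, -0.707]
contact_force: [-1.2, -1.8, 5.0]
opening: 0.213
```

```bash
python3 - <<'E'
from h import *; from mf import *; from go import rel
shot('side');crop('side','l2.png',270,140,370,230,7)
s=st()
E
```

```text
t 12.25 p [0.5307 0.0193 0.0322] q [-1.550e-01  2.310e-01  2.053e+00 -1.000e-03  8.550e-01 -1.696e+00] F [-1. -1.  6.] op 0.218
[[ 1.     0.002  0.029]
 [-0.029 -0.001  1.   ]
 [ 0.002 -1.    -0.001]]
```

View pics/l2.png

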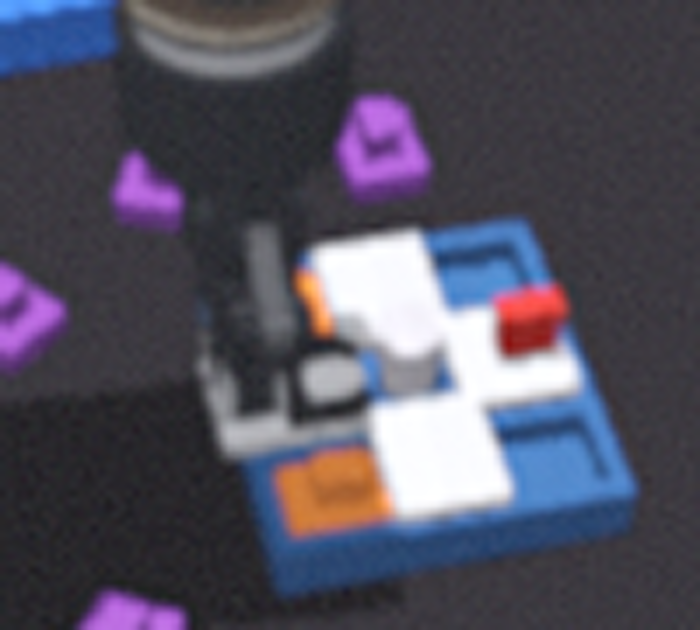

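```bash
python3 go.py .393,.230,.12,-86.3
```

```text
t 12.25 p [0.5307 0.0193 0.0322] q [-1.550e-01  2.310e-01  2.053e+00 -1.000e-03  8.550e-01 -1.696e+00] F [-1. -1.  6.] op 0.218
[[ 1.     0.002  0.029]
 [-0.029 -0.001  1.   ]
 [ 0.002 -1.    -0.001]]
[0.393, 0.23, 0.12, -86.3] t [-14.36  -8.83  20.66] a [-6.000e-02  8.463e+01  1.400e-01]
```

>>> play_rows:
  steps:
    - {"tx": 0, "ty": -1, "tz": 0, "ax": 0, "ay": 0, "az": 0, "claw": 1.5}
    - {"tx": 0, "ty": -3, "tz": 0, "ax": 0, "ay": 0, "az": 0, "claw": 1.5}
    - {"tx": 0, "ty": -6, "tz": 0, "ax": 0, "ay": 0, "az": 0, "claw": 1.5}
    - {"tx": 0, "ty": -9, "tz": 0, "ax": 0, "ay": 0, "az": 0, "claw": 1.5}
    - {"tx": 0, "ty": -9, "tz": 0, "ax": 0, "ay": 0, "az": 0, "claw": 1.5}

```text
time: 12.67
eef_pos: [0.5337, 0.0193, 0.1277]
tcp_rot: [0.707, -0.006, 0.014, -0.707]
contact_force: [1.2, 0.3, 0.5]
opening: 0.215
```

```bash
python3 go.py .393,.230,.12,-86.3;python3 - <<'E'
from h import *
shot('side');crop('side','l3.png',210,80,370,230,5)
E
```

```text
t 12.67 p [0.5337 0.0193 0.1277] q [-0.154  0.082  2.014  0.     1.034 -1.696] F [1.2 0.3 0.5] op 0.215
[[ 1.     0.012  0.029]
 [-0.029 -0.002  1.   ]
 [ 0.012 -1.    -0.001]]
[0.393, 0.23, 0.12, -86.3] t [-14.68   0.57  20.65] a [-0.45 84.64  0.6 ]
```

View pics/l3.png

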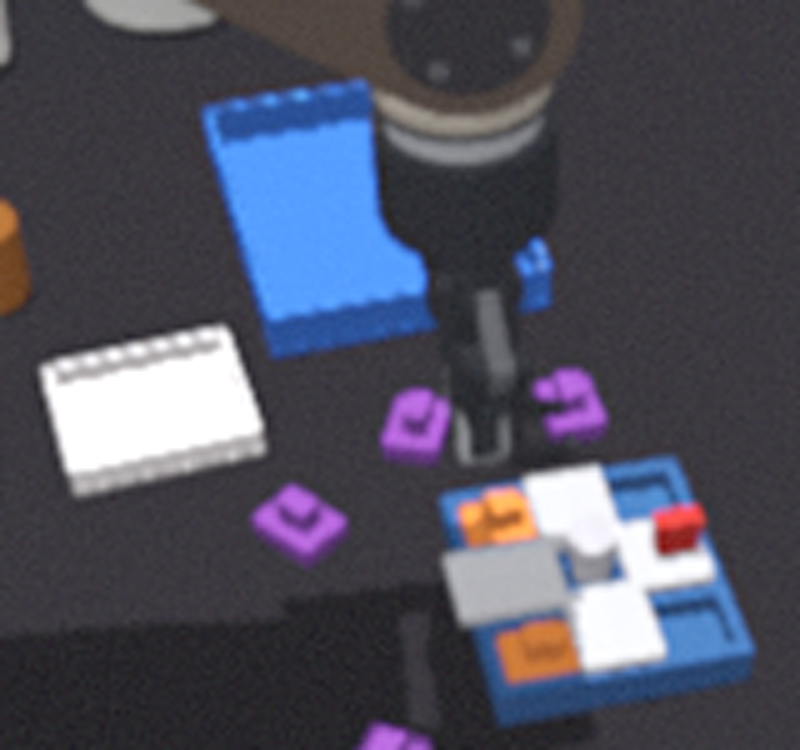

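>>> play_rows:
  steps:
    - {"tx": -14.4, "ty": 0, "tz": 20.6, "ax": 0, "ay": 84.6, "az": 0, "claw": 1.5}
    - {"tx": -14.4, "ty": 0, "tz": 20.6, "ax": 0, "ay": 84.6, "az": 0, "claw": 1.5}
    - {"tx": -14.4, "ty": 0, "tz": 20.6, "ax": 0, "ay": 84.6, "az": 0, "claw": 1.5}
    - {"tx": -14.4, "ty": 0, "tz": 20.6, "ax": 0, "ay": 84.6, "az": 0, "claw": 1.5}
    - {"tx": -14.4, "ty": 0, "tz": 20.6, "ax": 0, "ay": 84.6, "az": 0, "claw": 1.5}
    - {"tx": -14.4, "ty": 0, "tz": 20.6, "ax": 0, "ay": 84.6, "az": 0, "claw": 1.5}
    - {"tx": -14.4, "ty": 0, "tz": 20.6, "ax": 0, "ay": 84.6, "az": 0, "claw": 1.5}
    - {"tx": -14.4, "ty": 0, "tz": 20.6, "ax": 0, "ay": 84.6, "az": 0, "claw": 1.5}
    - {"tx": -14.4, "ty": 0, "tz": 20.6, "ax": 0, "ay": 84.6, "az": 0, "claw": 1.5}
    - {"tx": -14.4, "ty": 0, "tz": 20.6, "ax": 0, "ay": 84.6, "az": 0, "claw": 1.5}
    - {"tx": -14.4, "ty": 0, "tz": 20.6, "ax": 0, "ay": 84.6, "az": 0, "claw": 1.5}
    - {"tx": -14.4, "ty": 0, "tz": 20.6, "ax": 0, "ay": 84.6, "az": 0, "claw": 1.5}

```text
time: 13.72
eef_pos: [0.3903, 0.2296, 0.1192]
tcp_rot: [0.525, -0.475, 0.474, -0.523]
contact_force: [-0.5, -0.0, 0.0]
opening: 0.211
```

>>> play_rows:
  steps:
    - {"tx": 0, "ty": 2, "tz": 0, "ax": 0, "ay": 0, "az": 0, "claw": 1.5}
    - {"tx": 0, "ty": 4, "tz": 0, "ax": 0, "ay": 0, "az": 0, "claw": 1.5}
    - {"tx": 0, "ty": 6, "tz": 0, "ax": 0, "ay": 0, "az": 0, "claw": 1.5}
    - {"tx": 0, "ty": 6, "tz": 0, "ax": 0, "ay": 0, "az": 0, "claw": 1.5}

```text
time: 14.05
eef_pos: [0.3872, 0.2284, 0.0558]
tcp_rot: [0.529, -0.475, 0.471, -0.522]
contact_force: [-1.6, 0.3, -0.4]
opening: 0.214
```

```bash
python3 - <<'E'
from h import *
shot('side');shot('top');crop('side','l4.png',200,100,300,200,7);crop('top','l5.png',200,210,300,300,6)
E
python3 go.py .393,.230,.011,-86.3
```

```text
t 14.15 p [0.3902 0.2293 0.0594] q [0.306 0.02  2.228 0.    0.898 0.201] F [-0.6 -0.7  0.3] op 0.217
[[ 0.105 -0.004  0.994]
 [-0.994 -0.001  0.105]
 [ 0.001 -1.    -0.004]]
[0.393, 0.23, 0.011, -86.3] t [-0.04  4.84  0.3 ] a [0.22 2.32 0.04]
```

View pics/l4.png

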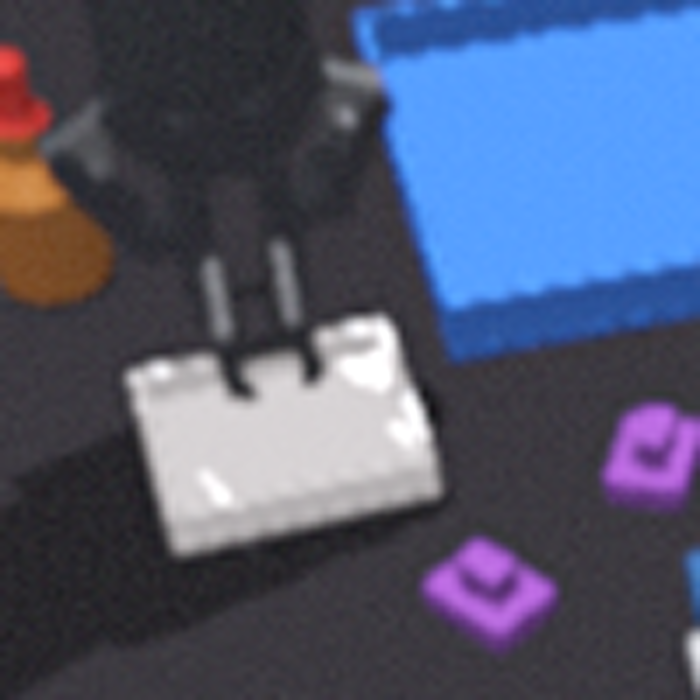

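View pics/l5.png

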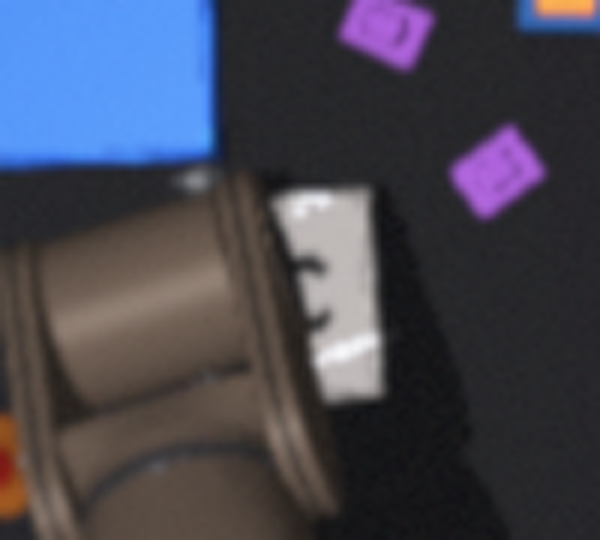

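>>> play_rows:
  steps:
    - {"tx": 0.2, "ty": 2, "tz": 0.2, "ax": 0, "ay": 2, "az": 0, "claw": 1.5}
    - {"tx": 0.2, "ty": 3.5, "tz": 0.2, "ax": 0, "ay": 2, "az": 0, "claw": 1.5}
    - {"tx": 0.2, "ty": 4.5, "tz": 0.2, "ax": 0, "ay": 2, "az": 0, "claw": 1.5}
    - {"tx": 0.2, "ty": 4.9, "tz": 0.2, "ax": 0, "ay": 2, "az": 0, "claw": 1.5}
    - {"tx": 0.2, "ty": 4.9, "tz": 0.2, "ax": 0, "ay": 2, "az": 0, "claw": 1.5}
    - {"tx": 0.2, "ty": 4.9, "tz": 0.2, "ax": 0, "ay": 2, "az": 0, "claw": 1.5}

```text
time: 14.65
eef_pos: [0.3944, 0.2282, 0.0124]
tcp_rot: [-0.517, 0.482, -0.482, 0.518]
contact_force: [-0.3, -0.8, -0.7]
opening: 0.218
```

```bash
python3 - <<'E'
from h import *
shot('side');crop('side','l6.png',200,100,300,200,7);st()
E
```

```text
t 14.7 p [0.3947 0.2283 0.0127] q [0.301 0.119 2.234 0.    0.787 0.231] F [-0.1 -0.7 -1.1] op 0.212
[[ 0.07   0.002  0.998]
 [-0.998  0.001  0.07 ]
 [-0.    -1.     0.002]]
```

View pics/l6.png

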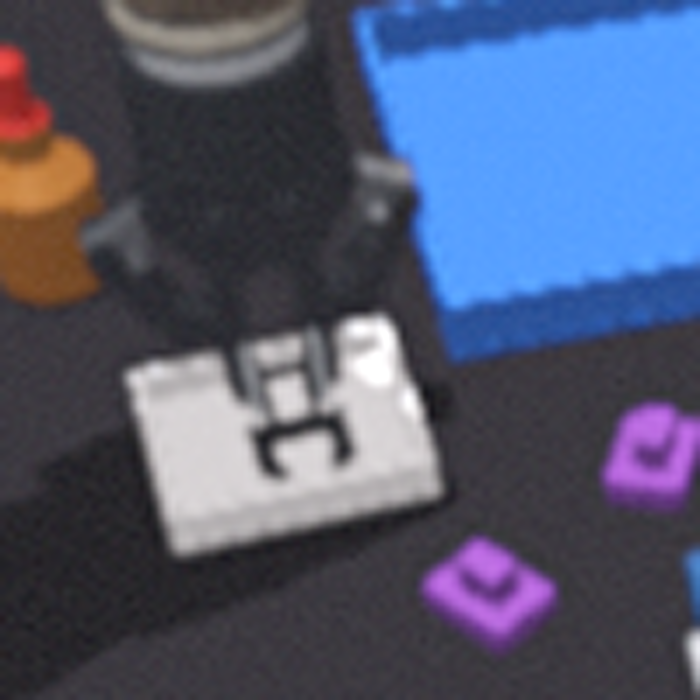

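>>> play_rows:
  steps:
    - {"tx": 0, "ty": 0.3, "tz": 0, "ax": 0, "ay": 0, "az": 0, "claw": 1.5}
    - {"tx": 0, "ty": 0.3, "tz": 0, "ax": 0, "ay": 0, "az": 0, "claw": 3.5}
    - {"tx": 0, "ty": 0.3, "tz": 0, "ax": 0, "ay": 0, "az": 0, "claw": 3.5}
    - {"tx": 0, "ty": 0.3, "tz": 0, "ax": 0, "ay": 0, "az": 0, "claw": 3.5}
    - {"tx": 0, "ty": 0.3, "tz": 0, "ax": 0, "ay": 0, "az": 0, "claw": 3.5}
    - {"tx": 0, "ty": 0.3, "tz": 0, "ax": 0, "ay": 0, "az": 0, "claw": 3.5}
    - {"tx": 0, "ty": -2, "tz": 0, "ax": 0, "ay": 0, "az": 0, "claw": 3.5}
    - {"tx": 0, "ty": -6, "tz": 0, "ax": 0, "ay": 0, "az": 0, "claw": 3.5}
    - {"tx": 0, "ty": -10, "tz": 0, "ax": 0, "ay": 0, "az": 0, "claw": 3.5}
    - {"tx": 0, "ty": -14, "tz": 0, "ax": 0, "ay": 0, "az": 0, "claw": 3.5}
    - {"tx": 0, "ty": -14, "tz": 0, "ax": 0, "ay": 0, "az": 0, "claw": 3.5}

```text
time: 15.62
eef_pos: [0.3991, 0.2297, 0.1609]
tcp_rot: [-0.512, 0.479, -0.485, 0.522]
contact_force: [1.3, 0.9, 0.8]
opening: 0.41
```

```bash
python3 - <<'E'
from h import *; from mf import *; from go import rel
shot('side');crop('side','l7.png',200,80,370,230,4);s=st()
x,y=m2w(.044,0)
for z in (.12,.034): print(x,y,z,[a.round(2) for a in rel(s,x,y,z,-1.64)])
E
```

```text
t 15.67 p [0.3973 0.2291 0.1573] q [ 0.301 -0.134  2.165 -0.     1.099  0.231] F [-0.2  0.3 -0.3] op 0.408
[[ 0.07   0.011  0.997]
 [-0.998  0.003  0.07 ]
 [-0.003 -1.     0.011]]
0.6352819766523233 0.01704074237961903 0.12 [array([22.84,  3.92, 22.2 ]), array([ -0.65, -84.33,   0.36])]
0.6352819766523233 0.01704074237961903 0.034 [array([22.86, 12.52, 22.1 ]), array([ -0.65, -84.33,   0.36])]
```

View pics/l7.png

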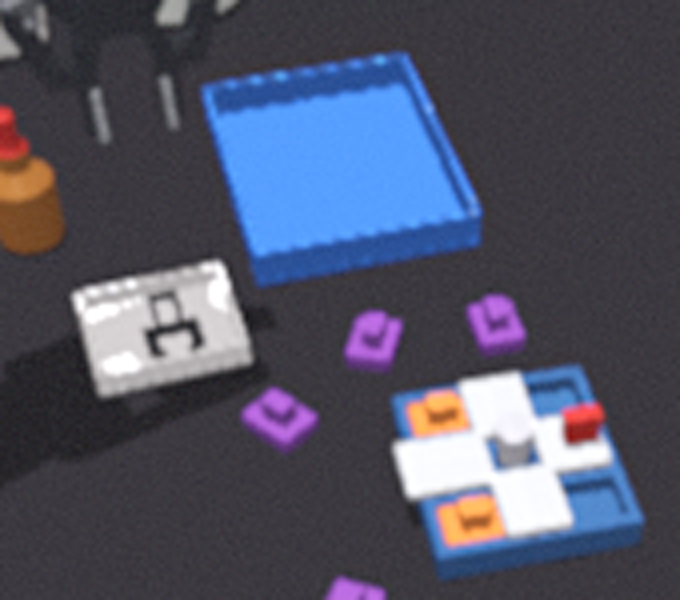

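>>> play_rows:
  steps:
    - {"tx": 22.9, "ty": 3, "tz": 22.2, "ax": -0.5, "ay": -84.3, "az": 0.3, "claw": 3.5}
    - {"tx": 22.9, "ty": 3, "tz": 22.2, "ax": -0.5, "ay": -84.3, "az": 0.3, "claw": 3.5}
    - {"tx": 22.9, "ty": 3, "tz": 22.2, "ax": -0.5, "ay": -84.3, "az": 0.3, "claw": 3.5}
    - {"tx": 22.9, "ty": 3, "tz": 22.2, "ax": -0.5, "ay": -84.3, "az": 0.3, "claw": 3.5}
    - {"tx": 22.9, "ty": 3, "tz": 22.2, "ax": -0.5, "ay": -84.3, "az": 0.3, "claw": 3.5}
    - {"tx": 22.9, "ty": 3, "tz": 22.2, "ax": -0.5, "ay": -84.3, "az": 0.3, "claw": 3.5}
    - {"tx": 22.9, "ty": 3, "tz": 22.2, "ax": -0.5, "ay": -84.3, "az": 0.3, "claw": 3.5}
    - {"tx": 22.9, "ty": 3, "tz": 22.2, "ax": -0.5, "ay": -84.3, "az": 0.3, "claw": 3.5}
    - {"tx": 22.9, "ty": 3, "tz": 22.2, "ax": -0.5, "ay": -84.3, "az": 0.3, "claw": 3.5}
    - {"tx": 22.9, "ty": 3, "tz": 22.2, "ax": -0.5, "ay": -84.3, "az": 0.3, "claw": 3.5}
    - {"tx": 22.9, "ty": 3, "tz": 22.2, "ax": -0.5, "ay": -84.3, "az": 0.3, "claw": 3.5}
    - {"tx": 22.9, "ty": 3, "tz": 22.2, "ax": -0.5, "ay": -84.3, "az": 0.3, "claw": 3.5}

```text
time: 16.67
eef_pos: [0.6303, 0.0148, 0.1191]
tcp_rot: [0.708, -0.013, 0.004, -0.706]
contact_force: [-0.3, 0.2, 0.0]
opening: 0.41
```

```bash
python3 - <<'E'
from h import *; from mf import *; from go import rel
shot('side');shot('side');crop('side','m1.png',270,130,390,230,6);s=st()
x,y=m2w(.044,0)
for z in (.08,.034): print(x,y,z,[a.round(2) for a in rel(s,x,y,z,-1.64)])
E
```

```text
t 16.77 p [0.6303 0.0151 0.1195] q [-0.135  0.307  1.767 -0.004  1.08  -1.674] F [-0.6 -0.9 -0.5] op 0.41
[[ 0.999 -0.012  0.03 ]
 [-0.03  -0.002  1.   ]
 [-0.012 -1.    -0.002]]
0.6352819766523233 0.01704074237961903 0.08 [array([0.54, 3.95, 0.22]), array([ 0.13, -0.07, -0.71])]
0.6352819766523233 0.01704074237961903 0.034 [array([0.6 , 8.55, 0.23]), array([ 0.13, -0.07, -0.71])]
```

View pics/m1.png

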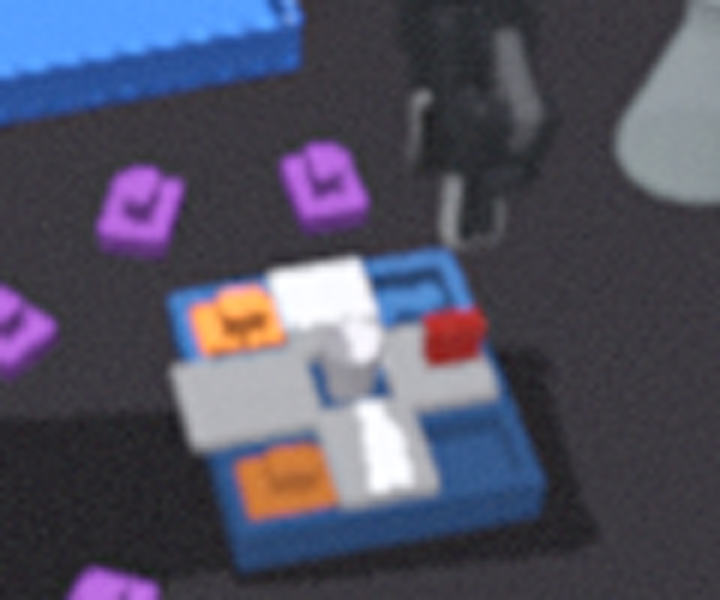

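>>> play_rows:
  grip_force: 90
  steps:
    - {"tx": 0.55, "ty": 0, "tz": 0.2, "ax": 0, "ay": 0, "az": -0.7, "claw": 3}
    - {"tx": 0.55, "ty": 3, "tz": 0.2, "ax": 0, "ay": 0, "az": -0.7, "claw": 3}
    - {"tx": 0.55, "ty": 6, "tz": 0.2, "ax": 0, "ay": 0, "az": -0.7, "claw": 3}
    - {"tx": 0.55, "ty": 8, "tz": 0.2, "ax": 0, "ay": 0, "az": -0.7, "claw": 3}
    - {"tx": 0.55, "ty": 8.5, "tz": 0.2, "ax": 0, "ay": 0, "az": -0.7, "claw": 3}
    - {"tx": 0.55, "ty": 8.5, "tz": 0.2, "ax": 0, "ay": 0, "az": -0.7, "claw": 3}

```text
time: 17.27
eef_pos: [0.6343, 0.0171, 0.034]
tcp_rot: [0.708, -0.011, 0.01, -0.706]
contact_force: [-0.0, 0.2, -0.2]
opening: 0.352
```

```bash
python3 - <<'E'
from h import *; from mf import *; from go import rel
shot('side');crop('side','m2.png',290,140,390,230,7);s=st()
x,y=m2w(.044,0)
for z in (.034,): print(x,y,z,[a.round(2) for a in rel(s,x,y,z,-1.64)])
E
```

```text
t 17.32 p [0.6359 0.0169 0.0361] q [-0.132  0.421  1.791 -0.003  0.927 -1.67 ] F [-0.3 -0.7 -0.7] op 0.352
[[ 1.     0.002  0.03 ]
 [-0.03  -0.003  1.   ]
 [ 0.002 -1.    -0.003]]
0.6352819766523233 0.01704074237961903 0.034 [array([-0.07,  0.21,  0.01]), array([ 0.15, -0.11,  0.13])]
```

View pics/m2.png

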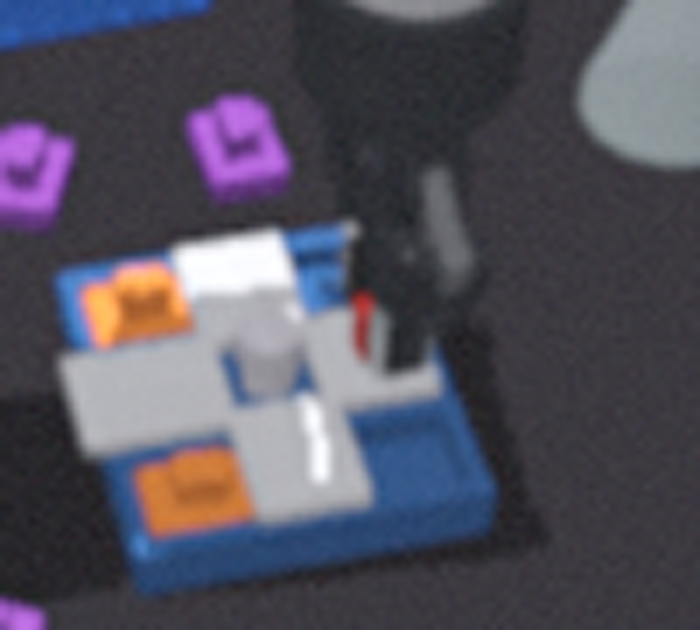

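>>> play_rows:
  grip_force: 90
  steps:
    - {"tx": -0.1, "ty": 0.1, "tz": 0, "ax": 0, "ay": 0, "az": 0, "claw": 3}
    - {"tx": -0.1, "ty": 0.1, "tz": 0, "ax": 0, "ay": 0, "az": 0, "claw": 0.5}
    - {"tx": -0.1, "ty": 0.1, "tz": 0, "ax": 0, "ay": 0, "az": 0, "claw": 0.5}
    - {"tx": -0.1, "ty": 0.1, "tz": 0, "ax": 0, "ay": 0, "az": 0, "claw": 0.5}
    - {"tx": -0.1, "ty": 0.1, "tz": 0, "ax": 0, "ay": 0, "az": 0, "claw": 0.5}
    - {"tx": -0.1, "ty": 0.1, "tz": 0, "ax": 0, "ay": 0, "az": 0, "claw": 0.5}
    - {"tx": -0.1, "ty": 0.1, "tz": 0, "ax": 0, "ay": 0, "az": 0, "claw": 0.5}

```text
time: 17.9
eef_pos: [0.6367, 0.0165, 0.038]
tcp_rot: [0.708, -0.008, 0.013, -0.706]
contact_force: [-0.8, 0.6, 6.4]
opening: 0.113
```

```bash
python3 - <<'E'
from h import *
shot('top');s=st()
E
```

```text
t 17.95 p [0.6367 0.0166 0.038 ] q [-0.132  0.418  1.792 -0.003  0.925 -1.672] F [-0.7 -0.   5.9] op 0.113
[[ 1.     0.007  0.029]
 [-0.029 -0.003  1.   ]
 [ 0.007 -1.    -0.003]]
```

>>> play_rows:
  steps:
    - {"tx": 0, "ty": -0.3, "tz": 0, "ax": 0, "ay": 0, "az": 0, "claw": 0.5}
    - {"tx": 0, "ty": -1, "tz": 0, "ax": 0, "ay": 0, "az": 0, "claw": 0.5}
    - {"tx": 0, "ty": -2, "tz": 0, "ax": 0, "ay": 0, "az": 0, "claw": 0.5}
    - {"tx": 0, "ty": -3, "tz": 0, "ax": 0, "ay": 0, "az": 0, "claw": 0.5}
    - {"tx": 0, "ty": -4, "tz": 0, "ax": 0, "ay": 0, "az": 0, "claw": 0.5}
    - {"tx": 0, "ty": -5, "tz": 0, "ax": 0, "ay": 0, "az": 0, "claw": 0.5}
    - {"tx": 0, "ty": -6.5, "tz": 0, "ax": 0, "ay": 0, "az": 0, "claw": 0.5}
    - {"tx": 0, "ty": -8, "tz": 0, "ax": 0, "ay": 0, "az": 0, "claw": 0.5}
    - {"tx": 0, "ty": -8, "tz": 0, "ax": 0, "ay": 0, "az": 0, "claw": 0.5}

```text
time: 18.7
eef_pos: [0.6375, 0.0167, 0.1205]
tcp_rot: [0.708, -0.006, 0.014, -0.706]
contact_force: [0.0, 0.2, -0.4]
opening: 0.111
```

```bash
python3 - <<'E'
from h import *; from mf import *; from go import rel
shot('side');crop('side','m3.png',270,110,390,230,6);s=st()
shot('top');crop('top','m4.png',370,150,460,260,5)
E
```

```text
t 18.75 p [0.6367 0.0167 0.1187] q [-0.132  0.31   1.764 -0.003  1.058 -1.672] F [-0.2  0.2 -2.9] op 0.111
[[ 1.     0.009  0.029]
 [-0.029 -0.004  1.   ]
 [ 0.009 -1.    -0.003]]
```

View pics/m3.png

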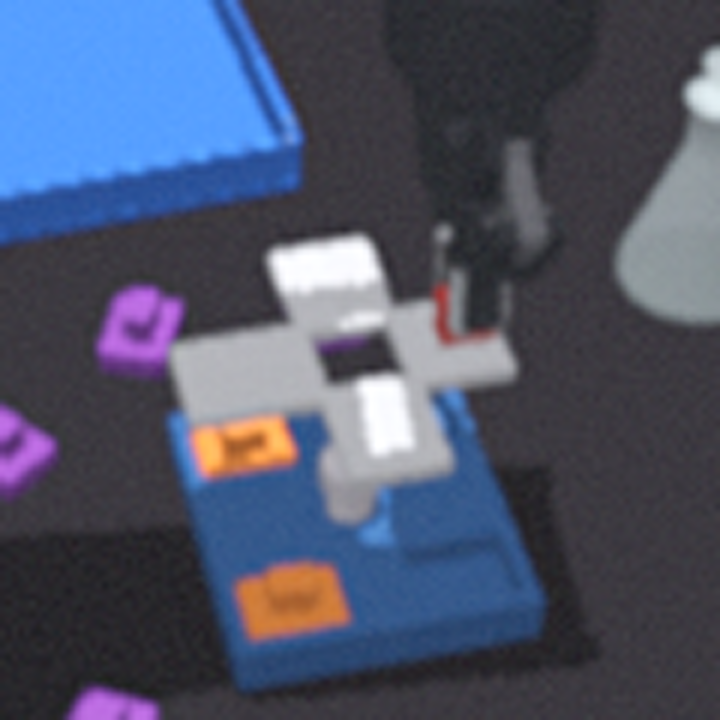

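View pics/m4.png

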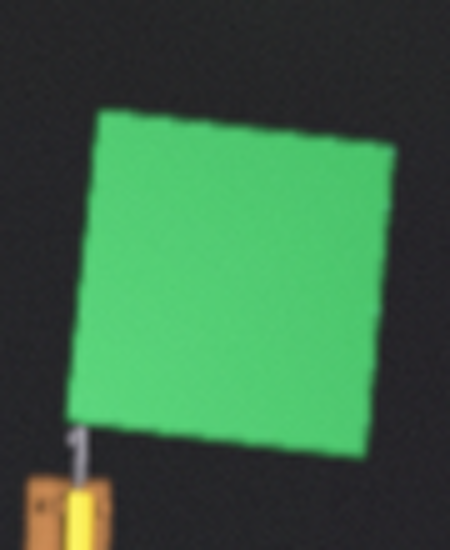

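```bash
python3 - <<'E'
from fit import *; from go import rel
o=(370,150)
k=[cp('top',o,5,c,L) for c,L in [((98,108),(.1,.095,.004)),((396,146),(.1,-.095,.004)),((366,457),(-.1,-.095,.004)),((67,420),(-.1,.095,.004))]]
p,r=fit(k,[.4,-.3,0]); print(p,np.degrees(p[2]),r.tolist())
a=p[2]; x=p[0]+.0455*np.cos(a); y=p[1]+.0455*np.sin(a)
s=st()
for z in (.12,.06,.0205): print(x,y,z,[q.round(2) for q in rel(s,x,y,z,np.degrees(a))])
E
```

```text
[ 0.55138212 -0.32116453 -0.1375059 ] -7.878507938744537 [[0.41, 0.26], [-0.24, -0.1], [-0.09, -0.11], [-0.06, -0.04]]
t 18.8 p [0.6356 0.0169 0.1169] q [-0.132  0.311  1.766 -0.003  1.058 -1.672] F [ 0.4  0.8 -2.8] op 0.108
[[ 1.     0.006  0.029]
 [-0.029 -0.003  1.   ]
 [ 0.006 -1.    -0.003]]
0.5964526384018964 -0.3274013463816957 0.12 [array([ -2.9 ,  -0.22, -34.53]), array([0.15, 6.2 , 0.34])]
0.5964526384018964 -0.3274013463816957 0.06 [array([ -2.93,   5.78, -34.51]), array([0.15, 6.2 , 0.34])]
0.5964526384018964 -0.3274013463816957 0.0205 [array([ -2.96,   9.73, -34.5 ]), array([0.15, 6.2 , 0.34])]
```

>>> play_rows:
  steps:
    - {"tx": -2.9, "ty": 0, "tz": -34.5, "ax": 0, "ay": 6.2, "az": 0.3, "claw": 0.5}
    - {"tx": -2.9, "ty": 0, "tz": -34.5, "ax": 0, "ay": 6.2, "az": 0.3, "claw": 0.5}
    - {"tx": -2.9, "ty": 0, "tz": -34.5, "ax": 0, "ay": 6.2, "az": 0.3, "claw": 0.5}
    - {"tx": -2.9, "ty": 0, "tz": -34.5, "ax": 0, "ay": 6.2, "az": 0.3, "claw": 0.5}
    - {"tx": -2.9, "ty": 0, "tz": -34.5, "ax": 0, "ay": 6.2, "az": 0.3, "claw": 0.5}
    - {"tx": -2.9, "ty": 0, "tz": -34.5, "ax": 0, "ay": 6.2, "az": 0.3, "claw": 0.5}
    - {"tx": -2.9, "ty": 0, "tz": -34.5, "ax": 0, "ay": 6.2, "az": 0.3, "claw": 0.5}
    - {"tx": -2.9, "ty": 0, "tz": -34.5, "ax": 0, "ay": 6.2, "az": 0.3, "claw": 0.5}
    - {"tx": -2.9, "ty": 0, "tz": -34.5, "ax": 0, "ay": 6.2, "az": 0.3, "claw": 0.5}
    - {"tx": -2.9, "ty": 4, "tz": -34.5, "ax": 0, "ay": 6.2, "az": 0.3, "claw": 0.5}
    - {"tx": -2.9, "ty": 6, "tz": -34.5, "ax": 0, "ay": 6.2, "az": 0.3, "claw": 0.5}
    - {"tx": -2.9, "ty": 6, "tz": -34.5, "ax": 0, "ay": 6.2, "az": 0.3, "claw": 0.5}

```text
time: 19.8
eef_pos: [0.5913, -0.3244, 0.0485]
tcp_rot: [-0.703, 0.054, -0.044, 0.707]
contact_force: [-1.5, 0.9, -1.8]
opening: 0.114
```

```bash
python3 - <<'E'
from h import *
shot('side');crop('side','n1.png',270,210,430,390,4);shot('top');crop('top','n2.png',370,150,460,260,5)
E
python3 go.py .5965,-.3274,.0205,-7.9
```

```text
t 19.9 p [ 0.5949 -0.3261  0.0544] q [-0.65   0.478  1.671 -0.004  0.998 -2.081] F [ 0.4 -0.1 -1.4] op 0.114
[[ 0.991 -0.005  0.137]
 [-0.137  0.     0.991]
 [-0.005 -1.    -0.   ]]
[0.5965, -0.3274, 0.0205, -7.9] t [ 0.2   3.39 -0.11] a [ 0.02  0.03 -0.31]
```

View pics/n1.png

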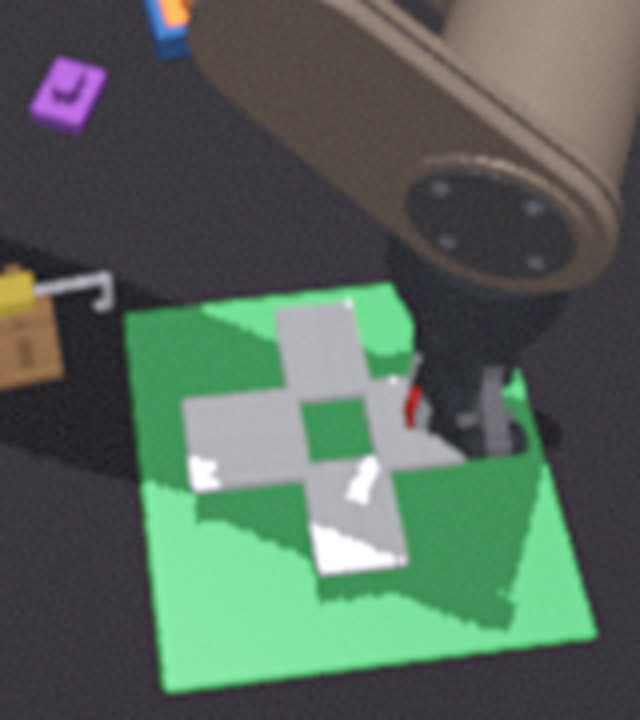

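View pics/n2.png

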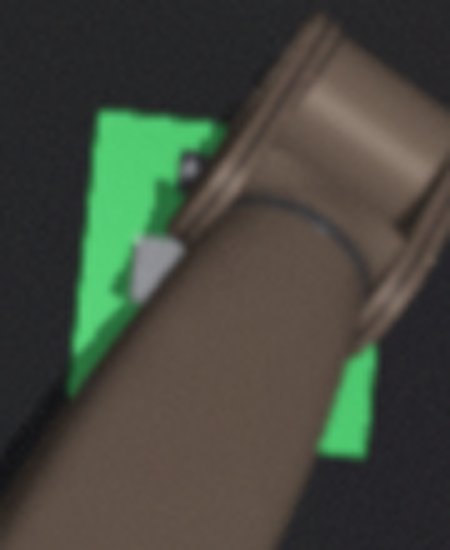

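>>> play_rows:
  steps:
    - {"tx": 0.1, "ty": 1.5, "tz": -0.1, "ax": 0, "ay": 0, "az": -0.2, "claw": 0.5}
    - {"tx": 0.1, "ty": 2.5, "tz": -0.1, "ax": 0, "ay": 0, "az": -0.2, "claw": 0.5}
    - {"tx": 0.1, "ty": 3.0, "tz": -0.1, "ax": 0, "ay": 0, "az": -0.2, "claw": 0.5}
    - {"tx": 0.1, "ty": 3.2, "tz": -0.1, "ax": 0, "ay": 0, "az": -0.2, "claw": 0.5}
    - {"tx": 0.1, "ty": 3.3, "tz": -0.1, "ax": 0, "ay": 0, "az": -0.2, "claw": 0.5}
    - {"tx": 0.1, "ty": 3.3, "tz": -0.1, "ax": 0, "ay": 0, "az": -0.2, "claw": 0.5}

```text
time: 20.4
eef_pos: [0.5971, -0.3284, 0.024]
tcp_rot: [0.707, -0.048, 0.049, -0.704]
contact_force: [-0.8, 0.3, -0.9]
opening: 0.11
```

```bash
python3 - <<'E'
from h import *
shot('side');crop('side','n3.png',270,210,430,390,4);st()
E
```

```text
t 20.45 p [ 0.5972 -0.3285  0.0243] q [-6.510e-01  5.210e-01  1.673e+00 -2.000e-03  9.430e-01 -2.083e+00] F [-0.1 -0.3 -2. ] op 0.106
[[ 0.991  0.002  0.137]
 [-0.137 -0.003  0.991]
 [ 0.003 -1.    -0.003]]
```

View pics/n3.png

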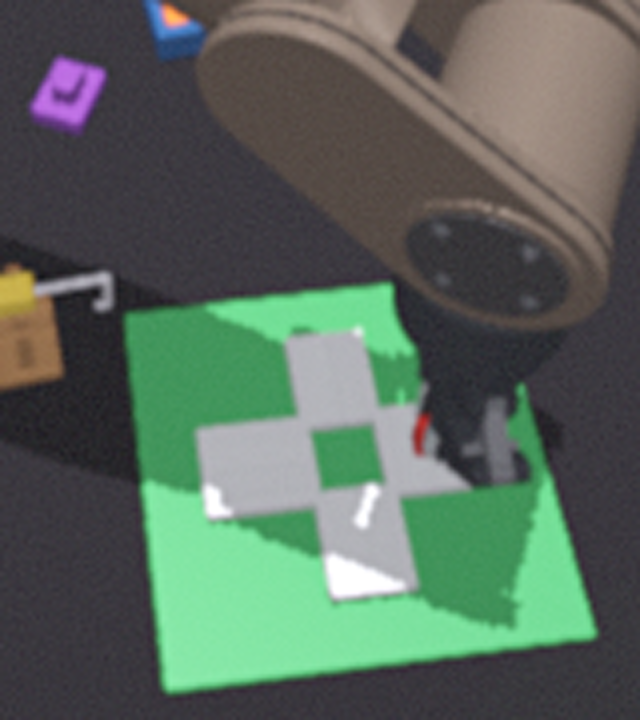

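>>> play_rows:
  steps:
    - {"tx": 0, "ty": 0.2, "tz": 0, "ax": 0, "ay": 0, "az": 0, "claw": 0.5}
    - {"tx": 0, "ty": 0.35, "tz": 0, "ax": 0, "ay": 0, "az": 0, "claw": 0.5}
    - {"tx": 0, "ty": 0.4, "tz": 0, "ax": 0, "ay": 0, "az": 0, "claw": 0.5}
    - {"tx": 0, "ty": 0.4, "tz": 0, "ax": 0, "ay": 0, "az": 0, "claw": 0.5}

```text
time: 20.78
eef_pos: [0.597, -0.3286, 0.02]
tcp_rot: [0.706, -0.048, 0.049, -0.704]
contact_force: [-0.6, 1.3, -0.3]
opening: 0.112
```

>>> play_rows:
  steps:
    - {"tx": 0, "ty": 0, "tz": 0, "ax": 0, "ay": 0, "az": 0, "claw": 2.8}
    - {"tx": 0, "ty": 0, "tz": 0, "ax": 0, "ay": 0, "az": 0, "claw": 2.8}
    - {"tx": 0, "ty": 0, "tz": 0, "ax": 0, "ay": 0, "az": 0, "claw": 2.8}
    - {"tx": 0, "ty": 0, "tz": 0, "ax": 0, "ay": 0, "az": 0, "claw": 2.8}
    - {"tx": 0, "ty": 0, "tz": 0, "ax": 0, "ay": 0, "az": 0, "claw": 2.8}
    - {"tx": 0, "ty": -2, "tz": 0, "ax": 0, "ay": 0, "az": 0, "claw": 2.8}
    - {"tx": 0, "ty": -5, "tz": 0, "ax": 0, "ay": 0, "az": 0, "claw": 2.8}
    - {"tx": 0, "ty": -9, "tz": 0, "ax": 0, "ay": 0, "az": 0, "claw": 2.8}
    - {"tx": 0, "ty": -12, "tz": 0, "ax": 0, "ay": 0, "az": 0, "claw": 2.8}
    - {"tx": 0, "ty": -12, "tz": 0, "ax": 0, "ay": 0, "az": 0, "claw": 2.8}

```text
time: 21.62
eef_pos: [0.6006, -0.331, 0.1492]
tcp_rot: [0.709, -0.043, 0.054, -0.701]
contact_force: [1.2, -0.6, 1.6]
opening: 0.33
```

```bash
python3 - <<'E'
from h import *; from mf import *; from go import rel
shot('side');crop('side','n4.png',270,150,430,390,3);s=st()
for k in (.046,-.046):
    x,y=m2w(-.036,k); print(x,y,[q.round(2) for q in rel(s,x,y,.10,-1.64)])
E
```

```text
t 21.67 p [ 0.5993 -0.33    0.1457] q [-6.510e-01  3.740e-01  1.628e+00 -2.000e-03  1.126e+00 -2.084e+00] F [ 0.4 -0.3  1. ] op 0.331
[[ 0.991  0.01   0.137]
 [-0.137 -0.009  0.991]
 [ 0.011 -1.    -0.008]]
0.5566312429784975 0.06531145909864972 [array([-9.69,  4.16, 38.61]), array([ 0.49, -6.23,  0.62])]
0.5539982497722463 -0.026650855719844484 [array([-8.69,  4.24, 29.47]), array([ 0.49, -6.23,  0.62])]
```

View pics/n4.png

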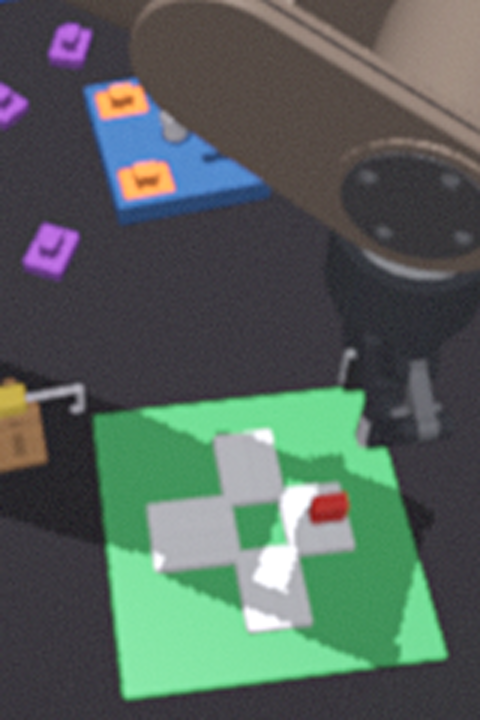

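>>> play_rows:
  steps:
    - {"tx": -8.7, "ty": 3, "tz": 29.5, "ax": 0, "ay": -6.2, "az": 0, "claw": 3}
    - {"tx": -8.7, "ty": 3, "tz": 29.5, "ax": 0, "ay": -6.2, "az": 0, "claw": 3}
    - {"tx": -8.7, "ty": 3, "tz": 29.5, "ax": 0, "ay": -6.2, "az": 0, "claw": 3}
    - {"tx": -8.7, "ty": 3, "tz": 29.5, "ax": 0, "ay": -6.2, "az": 0, "claw": 3}
    - {"tx": -8.7, "ty": 3, "tz": 29.5, "ax": 0, "ay": -6.2, "az": 0, "claw": 3}
    - {"tx": -8.7, "ty": 3, "tz": 29.5, "ax": 0, "ay": -6.2, "az": 0, "claw": 3}
    - {"tx": -8.7, "ty": 3, "tz": 29.5, "ax": 0, "ay": -6.2, "az": 0, "claw": 3}
    - {"tx": -8.7, "ty": 3, "tz": 29.5, "ax": 0, "ay": -6.2, "az": 0, "claw": 3}
    - {"tx": -8.7, "ty": 3, "tz": 29.5, "ax": 0, "ay": -6.2, "az": 0, "claw": 3}
    - {"tx": -8.7, "ty": 6, "tz": 29.5, "ax": 0, "ay": -6.2, "az": 0, "claw": 3}
    - {"tx": -8.7, "ty": 6, "tz": 29.5, "ax": 0, "ay": -6.2, "az": 0, "claw": 3}
    - {"tx": -8.7, "ty": 6, "tz": 29.5, "ax": 0, "ay": -6.2, "az": 0, "claw": 3}

```text
time: 22.67
eef_pos: [0.5491, -0.0244, 0.0764]
tcp_rot: [0.708, -0.012, 0.009, -0.706]
contact_force: [0.1, 0.4, 1.4]
opening: 0.353
```

```bash
python3 - <<'E'
from h import *; from mf import *; from go import rel
shot('top');shot('side');crop('side','o1.png',270,130,390,230,6);s=st()
crop('top','o2.png',275,165,345,225,11);cv2.imwrite('pics/o3.png',last('top')[0])
x,y=m2w(-.036,-.046); print(x,y,[q.round(2) for q in rel(s,x,y,.028,-1.64)])
E
```

```text
t 22.77 p [ 0.5512 -0.025   0.0788] q [-0.228  0.196  1.989 -0.003  0.955 -1.767] F [-0.5 -0.4  0.4] op 0.358
[[ 1.     0.001  0.03 ]
 [-0.03  -0.003  1.   ]
 [ 0.001 -1.    -0.003]]
0.5539982497722463 -0.026650855719844484 [array([ 0.28,  5.08, -0.14]), array([ 0.16, -0.1 ,  0.08])]
```

View pics/o1.png

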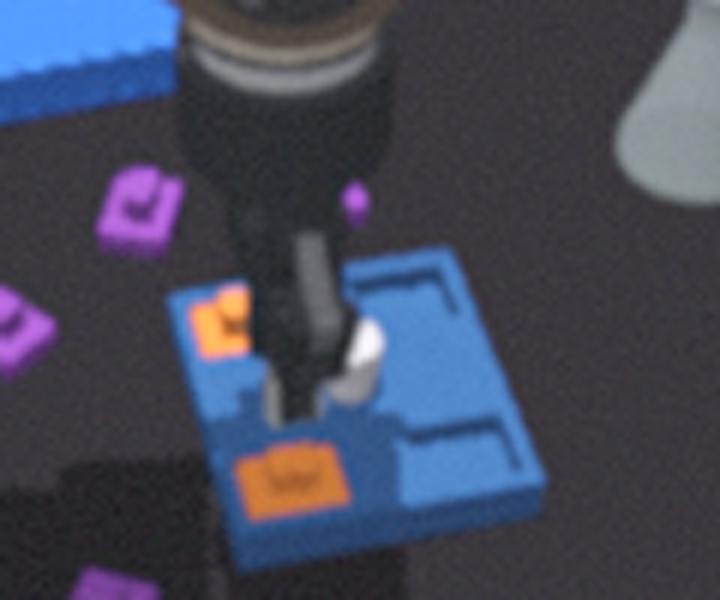

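View pics/o3.png

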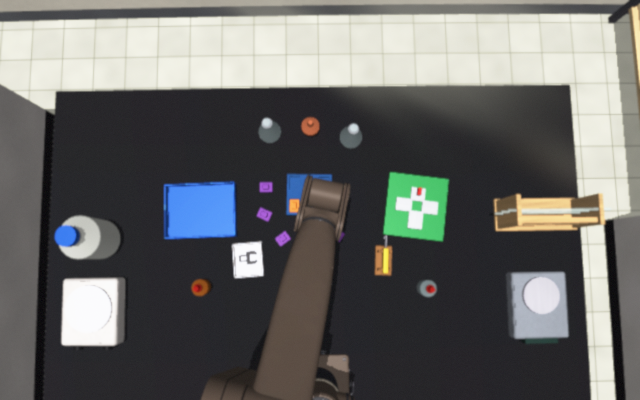

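>>> play_rows:
  grip_force: 50
  steps:
    - {"tx": 0.25, "ty": 1, "tz": -0.15, "ax": 0, "ay": 0, "az": 0, "claw": 3}
    - {"tx": 0.25, "ty": 3, "tz": -0.15, "ax": 0, "ay": 0, "az": 0, "claw": 3}
    - {"tx": 0.25, "ty": 4.5, "tz": -0.15, "ax": 0, "ay": 0, "az": 0, "claw": 3}
    - {"tx": 0.25, "ty": 5, "tz": -0.15, "ax": 0, "ay": 0, "az": 0, "claw": 3}
    - {"tx": 0.25, "ty": 5, "tz": -0.15, "ax": 0, "ay": 0, "az": 0, "claw": 3}
    - {"tx": 0.25, "ty": 5, "tz": -0.15, "ax": 0, "ay": 0, "az": 0, "claw": 3}

```text
time: 23.27
eef_pos: [0.554, -0.0262, 0.029]
tcp_rot: [0.708, -0.01, 0.011, -0.706]
contact_force: [-0.2, -1.0, 0.2]
opening: 0.346
```

```bash
python3 - <<'E'
from h import *
shot('side');crop('side','o4.png',280,150,370,230,7);s=st()
E
```

```text
t 23.32 p [ 0.5544 -0.0262  0.0296] q [-0.229  0.281  1.996 -0.003  0.861 -1.768] F [ 0.9 -0.4  0.8] op 0.353
[[ 1.     0.003  0.03 ]
 [-0.03  -0.003  1.   ]
 [ 0.003 -1.    -0.003]]
```

View pics/o4.png

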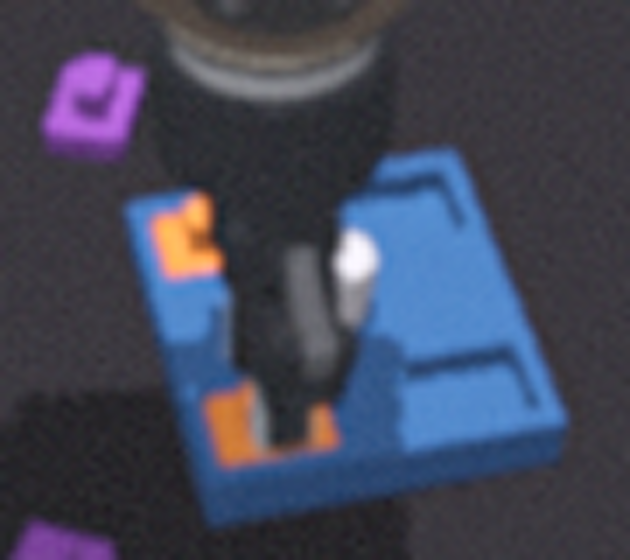

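Centred over the boss. Close and lift.

>>> play_rows:
  grip_force: 50
  steps:
    - {"tx": 0, "ty": 0.1, "tz": 0, "ax": 0, "ay": 0, "az": 0, "claw": 0.5}
    - {"tx": 0, "ty": 0.1, "tz": 0, "ax": 0, "ay": 0, "az": 0, "claw": 0.5}
    - {"tx": 0, "ty": 0.1, "tz": 0, "ax": 0, "ay": 0, "az": 0, "claw": 0.5}
    - {"tx": 0, "ty": 0.1, "tz": 0, "ax": 0, "ay": 0, "az": 0, "claw": 0.5}
    - {"tx": 0, "ty": 0.1, "tz": 0, "ax": 0, "ay": 0, "az": 0, "claw": 0.5}
    - {"tx": 0, "ty": 0.1, "tz": 0, "ax": 0, "ay": 0, "az": 0, "claw": 0.5}

```text
time: 23.82
eef_pos: [0.5547, -0.0262, 0.0289]
tcp_rot: [0.708, -0.009, 0.012, -0.706]
contact_force: [0.2, -1.0, 6.2]
opening: 0.14
```

>>> play_rows:
  steps:
    - {"tx": 0, "ty": -0.5, "tz": 0, "ax": 0, "ay": 0, "az": 0, "claw": 0.5}
    - {"tx": 0, "ty": -1.5, "tz": 0, "ax": 0, "ay": 0, "az": 0, "claw": 0.5}
    - {"tx": 0, "ty": -3, "tz": 0, "ax": 0, "ay": 0, "az": 0, "claw": 0.5}
    - {"tx": 0, "ty": -6, "tz": 0, "ax": 0, "ay": 0, "az": 0, "claw": 0.5}
    - {"tx": 0, "ty": -9, "tz": 0, "ax": 0, "ay": 0, "az": 0, "claw": 0.5}
    - {"tx": 0, "ty": -11, "tz": 0, "ax": 0, "ay": 0, "az": 0, "claw": 0.5}
    - {"tx": 0, "ty": -11, "tz": 0, "ax": 0, "ay": 0, "az": 0, "claw": 0.5}

```text
time: 24.4
eef_pos: [0.556, -0.0259, 0.1433]
tcp_rot: [0.709, -0.007, 0.014, -0.705]
contact_force: [1.3, -0.9, 0.0]
opening: 0.141
```

```bash
python3 - <<'E'
from h import *; from go import rel
shot('side');crop('side','o5.png',230,80,370,230,5);s=st()
for x,y in ((.545,.33),(.545,.40)): print([q.round(2) for q in rel(s,x,y,.14,1.5)])
E
```

```text
t 24.45 p [ 0.5546 -0.0257  0.1405] q [-0.228  0.115  1.952 -0.003  1.068 -1.768] F [-0.7 -0.5 -0.1] op 0.144
[[ 1.     0.006  0.029]
 [-0.029 -0.004  1.   ]
 [ 0.006 -1.    -0.004]]
[array([-1.99, -0.09, 35.52]), array([ 0.22, -3.17,  0.35])]
[array([-2.2 , -0.12, 42.52]), array([ 0.22, -3.17,  0.35])]
```

View pics/o5.png

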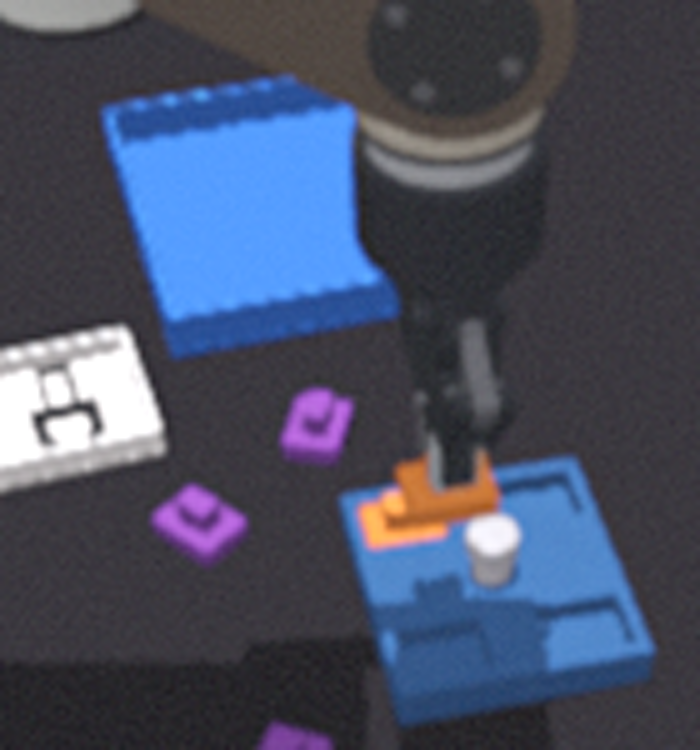

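>>> play_rows:
  steps:
    - {"tx": -2.2, "ty": 0, "tz": 42.5, "ax": 0, "ay": -3.2, "az": 0.2, "claw": 0.5}
    - {"tx": -2.2, "ty": 0, "tz": 42.5, "ax": 0, "ay": -3.2, "az": 0.2, "claw": 0.5}
    - {"tx": -2.2, "ty": 0, "tz": 42.5, "ax": 0, "ay": -3.2, "az": 0.2, "claw": 0.5}
    - {"tx": -2.2, "ty": 0, "tz": 42.5, "ax": 0, "ay": -3.2, "az": 0.2, "claw": 0.5}
    - {"tx": -2.2, "ty": 0, "tz": 42.5, "ax": 0, "ay": -3.2, "az": 0.2, "claw": 0.5}
    - {"tx": -2.2, "ty": 0, "tz": 42.5, "ax": 0, "ay": -3.2, "az": 0.2, "claw": 0.5}
    - {"tx": -2.2, "ty": 0, "tz": 42.5, "ax": 0, "ay": -3.2, "az": 0.2, "claw": 0.5}
    - {"tx": -2.2, "ty": 0, "tz": 42.5, "ax": 0, "ay": -3.2, "az": 0.2, "claw": 0.5}
    - {"tx": -2.2, "ty": 0, "tz": 42.5, "ax": 0, "ay": -3.2, "az": 0.2, "claw": 0.5}
    - {"tx": -2.2, "ty": 0, "tz": 42.5, "ax": 0, "ay": -3.2, "az": 0.2, "claw": 0.5}
    - {"tx": -2.2, "ty": 0, "tz": 42.5, "ax": 0, "ay": -3.2, "az": 0.2, "claw": 0.5}
    - {"tx": -2.2, "ty": 0, "tz": 42.5, "ax": 0, "ay": -3.2, "az": 0.2, "claw": 0.5}

```text
time: 25.45
eef_pos: [0.5415, 0.402, 0.1336]
tcp_rot: [0.709, 0.009, -0.013, -0.705]
contact_force: [-0.0, 0.5, -0.0]
opening: 0.141
```

>>> play_rows:
  steps:
    - {"tx": 0, "ty": 2, "tz": 0, "ax": 0, "ay": 0, "az": 0, "claw": 0.5}
    - {"tx": 0, "ty": 4, "tz": 0, "ax": 0, "ay": 0, "az": 0, "claw": 0.5}
    - {"tx": 0, "ty": 6, "tz": 0, "ax": 0, "ay": 0, "az": 0, "claw": 0.5}
    - {"tx": 0, "ty": 6, "tz": 0, "ax": 0, "ay": 0, "az": 0, "claw": 0.5}
    - {"tx": 0, "ty": 6, "tz": 0, "ax": 0, "ay": 0, "az": 0, "claw": 0.5}

```text
time: 25.87
eef_pos: [0.5422, 0.3972, 0.0737]
tcp_rot: [0.709, 0.006, -0.011, -0.705]
contact_force: [0.1, -0.5, 0.6]
opening: 0.139
```

```bash
python3 - <<'E'
from h import *; from go import rel
shot('side');crop('side','p1.png',210,60,350,200,5);s=st()
shot('top');crop('top','p2.png',155,160,295,290,5)
for x,y in ((.545,.40),): print([q.round(2) for q in rel(s,x,y,.0235,1.5)])
E
```

```text
t 25.92 p [0.5435 0.3982 0.0758] q [ 0.483  0.442  1.676 -0.002  1.029 -1.112] F [ 0.1 -0.   0.5] op 0.145
[[ 1.    -0.004 -0.025]
 [ 0.025 -0.004  1.   ]
 [-0.004 -1.    -0.004]]
[array([0.17, 5.22, 0.2 ]), array([ 0.23, -0.06, -0.23])]
```

View pics/p1.png

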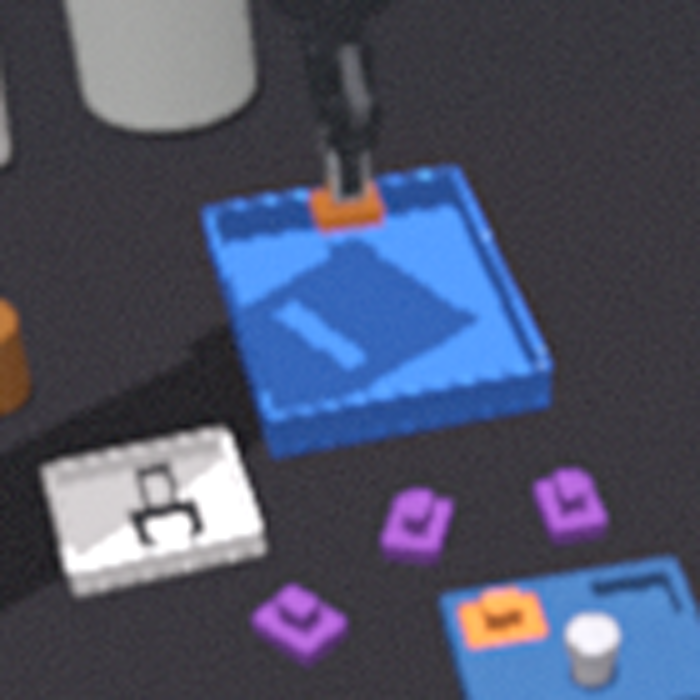

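View pics/p2.png

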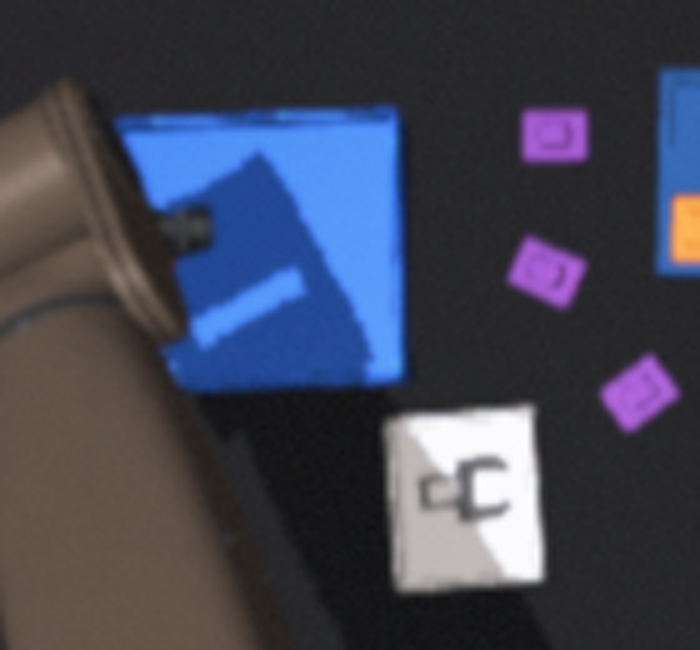

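Tray and dish have not moved. Lower, release, lift.

>>> play_rows:
  steps:
    - {"tx": 0.1, "ty": 2, "tz": 0.1, "ax": 0, "ay": 0, "az": 0, "claw": 0.5}
    - {"tx": 0.1, "ty": 4, "tz": 0.1, "ax": 0, "ay": 0, "az": 0, "claw": 0.5}
    - {"tx": 0.1, "ty": 4.8, "tz": 0.1, "ax": 0, "ay": 0, "az": 0, "claw": 0.5}
    - {"tx": 0.1, "ty": 5.1, "tz": 0.1, "ax": 0, "ay": 0, "az": 0, "claw": 0.5}
    - {"tx": 0.1, "ty": 5.1, "tz": 0.1, "ax": 0, "ay": 0, "az": 0, "claw": 0.5}
    - {"tx": 0.1, "ty": 5.1, "tz": 0.1, "ax": 0, "ay": 0, "az": 0, "claw": 0.5}

```text
time: 26.47
eef_pos: [0.5454, 0.401, 0.0268]
tcp_rot: [0.708, 0.009, -0.009, -0.706]
contact_force: [0.0, -0.6, -0.0]
opening: 0.144
```

```bash
python3 - <<'E'
from h import *; from go import rel
shot('side');crop('side','p3.png',230,60,350,180,6);s=st()
E
```

```text
t 26.52 p [0.5456 0.4012 0.0271] q [ 0.485  0.511  1.682 -0.002  0.949 -1.111] F [-0.6  0.2  0.1] op 0.14
[[ 1.     0.    -0.026]
 [ 0.026 -0.002  1.   ]
 [ 0.    -1.    -0.002]]
```

View pics/p3.png

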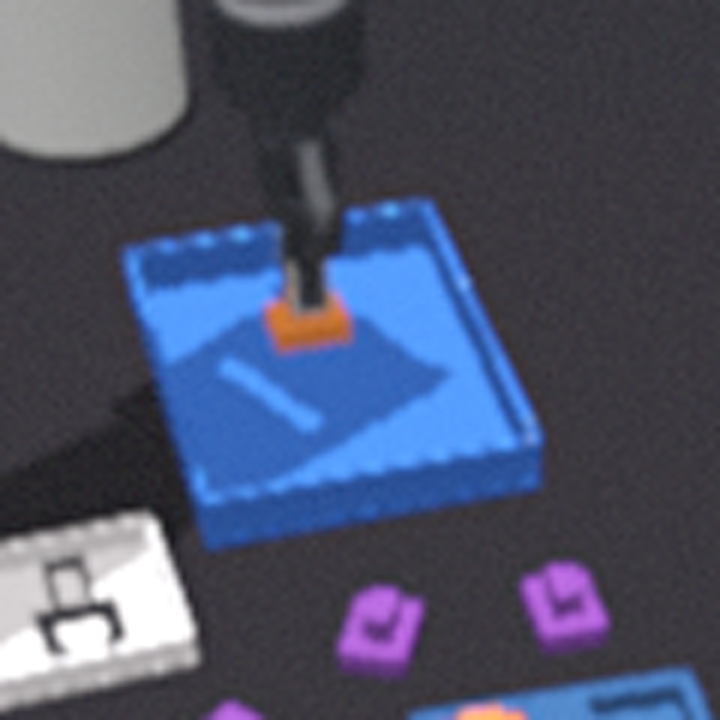

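>>> play_rows:
  steps:
    - {"tx": 0, "ty": 0.2, "tz": 0, "ax": 0, "ay": 0, "az": 0, "claw": 0.5}
    - {"tx": 0, "ty": 0.4, "tz": 0, "ax": 0, "ay": 0, "az": 0, "claw": 0.5}
    - {"tx": 0, "ty": 0.4, "tz": 0, "ax": 0, "ay": 0, "az": 0, "claw": 0.5}
    - {"tx": 0, "ty": 0.4, "tz": 0, "ax": 0, "ay": 0, "az": 0, "claw": 3}
    - {"tx": 0, "ty": 0.4, "tz": 0, "ax": 0, "ay": 0, "az": 0, "claw": 3}
    - {"tx": 0, "ty": 0.4, "tz": 0, "ax": 0, "ay": 0, "az": 0, "claw": 3}
    - {"tx": 0, "ty": 0.4, "tz": 0, "ax": 0, "ay": 0, "az": 0, "claw": 3}
    - {"tx": 0, "ty": -2, "tz": 0, "ax": 0, "ay": 0, "az": 0, "claw": 3}
    - {"tx": 0, "ty": -5, "tz": 0, "ax": 0, "ay": 0, "az": 0, "claw": 3}
    - {"tx": 0, "ty": -9, "tz": 0, "ax": 0, "ay": 0, "az": 0, "claw": 3}
    - {"tx": 0, "ty": -9, "tz": 0, "ax": 0, "ay": 0, "az": 0, "claw": 3}
    - {"tx": 0, "ty": -9, "tz": 0, "ax": 0, "ay": 0, "az": 0, "claw": 3}

```text
time: 27.52
eef_pos: [0.5469, 0.4021, 0.1196]
tcp_rot: [-0.707, -0.011, 0.008, 0.707]
contact_force: [0.1, -0.2, -0.6]
opening: 0.35
```

```bash
python3 - <<'E'
from h import *; from mf import *; from go import rel
shot('side');crop('side','p4.png',230,60,350,180,6);s=st()
x,y=m2w(-.036,.046); print(x,y,[q.round(2) for q in rel(s,x,y,.08,-1.64)])
E
```

```text
t 27.57 p [0.5454 0.4012 0.1167] q [ 0.485  0.397  1.654 -0.002  1.091 -1.111] F [ 0.6  0.9 -1.3] op 0.35
[[ 1.     0.    -0.027]
 [ 0.027 -0.002  1.   ]
 [ 0.    -1.    -0.002]]
0.5566312429784975 0.06531145909864972 [array([  0.24,   3.73, -33.6 ]), array([0.1 , 3.16, 0.01])]
```

View pics/p4.png

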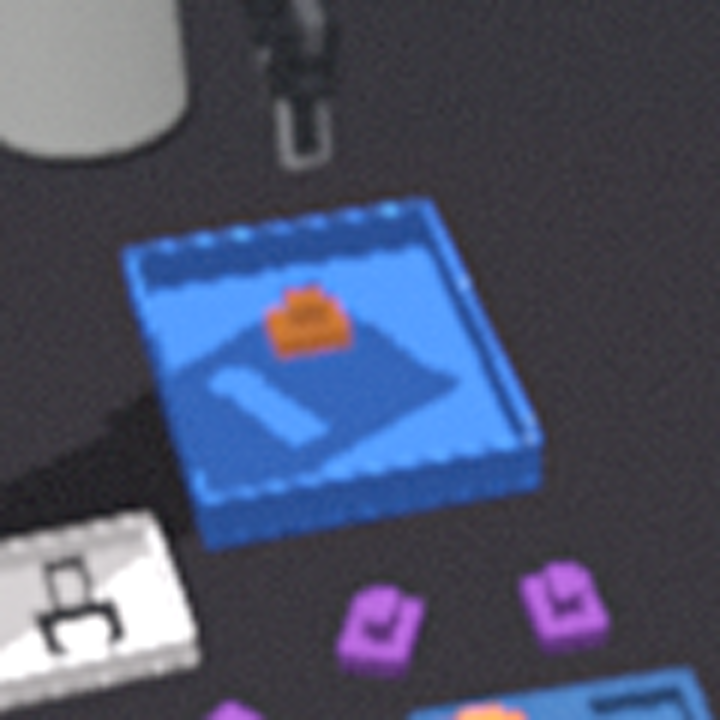

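>>> play_rows:
  steps:
    - {"tx": 0.25, "ty": 0, "tz": -33.6, "ax": 0, "ay": 3.1, "az": 0, "claw": 3}
    - {"tx": 0.25, "ty": 0, "tz": -33.6, "ax": 0, "ay": 3.1, "az": 0, "claw": 3}
    - {"tx": 0.25, "ty": 0, "tz": -33.6, "ax": 0, "ay": 3.1, "az": 0, "claw": 3}
    - {"tx": 0.25, "ty": 0, "tz": -33.6, "ax": 0, "ay": 3.1, "az": 0, "claw": 3}
    - {"tx": 0.25, "ty": 0, "tz": -33.6, "ax": 0, "ay": 3.1, "az": 0, "claw": 3}
    - {"tx": 0.25, "ty": 0, "tz": -33.6, "ax": 0, "ay": 3.1, "az": 0, "claw": 3}
    - {"tx": 0.25, "ty": 0, "tz": -33.6, "ax": 0, "ay": 3.1, "az": 0, "claw": 3}
    - {"tx": 0.25, "ty": 0, "tz": -33.6, "ax": 0, "ay": 3.1, "az": 0, "claw": 3}
    - {"tx": 0.25, "ty": 0, "tz": -33.6, "ax": 0, "ay": 3.1, "az": 0, "claw": 3}
    - {"tx": 0.25, "ty": 3, "tz": -33.6, "ax": 0, "ay": 3.1, "az": 0, "claw": 3}
    - {"tx": 0.25, "ty": 4, "tz": -33.6, "ax": 0, "ay": 3.1, "az": 0, "claw": 3}
    - {"tx": 0.25, "ty": 4, "tz": -33.6, "ax": 0, "ay": 3.1, "az": 0, "claw": 3}

```text
time: 28.57
eef_pos: [0.5519, 0.0653, 0.0712]
tcp_rot: [0.708, -0.014, 0.005, -0.706]
contact_force: [-0.2, 0.2, -0.4]
opening: 0.347
```

```bash
python3 - <<'E'
from h import *; from mf import *; from go import rel
shot('side');shot('side');crop('side','q1.png',270,130,370,230,7);s=st()
x,y=m2w(-.036,.046); print(x,y,[q.round(2) for q in rel(s,x,y,.029,-1.64)])
E
```

```text
t 28.67 p [0.5548 0.0657 0.0748] q [-0.062  0.219  1.97  -0.004  0.958 -1.605] F [ 0.1  0.4 -0.1] op 0.352
[[ 1.    -0.006  0.027]
 [-0.027 -0.003  1.   ]
 [-0.006 -1.    -0.003]]
0.5566312429784975 0.06531145909864972 [array([ 0.21,  4.58, -0.03]), array([ 0.15,  0.12, -0.32])]
```

View pics/q1.png

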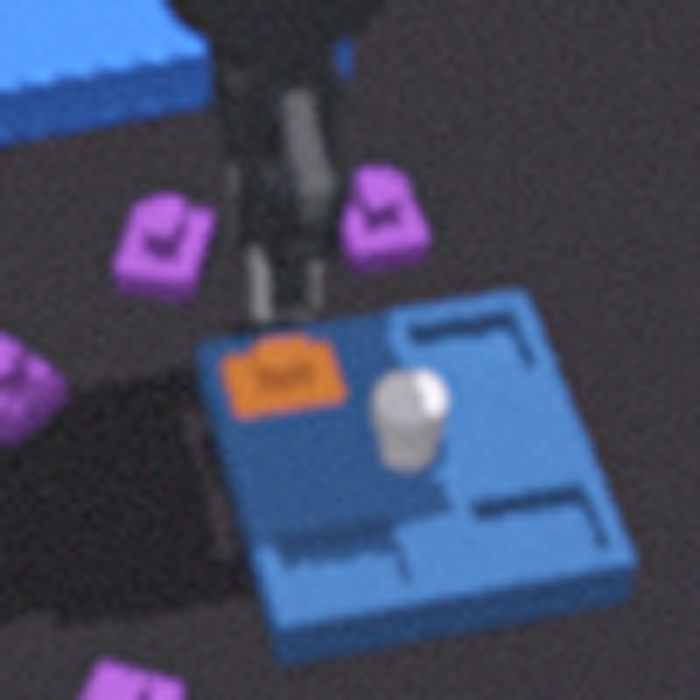

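>>> play_rows:
  steps:
    - {"tx": 0.1, "ty": 1, "tz": 0, "ax": 0, "ay": 0, "az": 0, "claw": 3}
    - {"tx": 0.1, "ty": 3, "tz": 0, "ax": 0, "ay": 0, "az": 0, "claw": 3}
    - {"tx": 0.1, "ty": 4.2, "tz": 0, "ax": 0, "ay": 0, "az": 0, "claw": 3}
    - {"tx": 0.1, "ty": 4.6, "tz": 0, "ax": 0, "ay": 0, "az": 0, "claw": 3}
    - {"tx": 0.1, "ty": 4.6, "tz": 0, "ax": 0, "ay": 0, "az": 0, "claw": 3}
    - {"tx": 0.1, "ty": 4.6, "tz": 0, "ax": 0, "ay": 0, "az": 0, "claw": 3}

```text
time: 29.17
eef_pos: [0.5572, 0.0651, 0.0305]
tcp_rot: [0.708, -0.01, 0.009, -0.706]
contact_force: [0.0, 0.7, 0.2]
opening: 0.35
```

```bash
python3 - <<'E'
from h import *; from mf import *; from go import rel
shot('side');crop('side','q2.png',270,130,370,230,7);s=st()
x,y=m2w(-.036,.046); print(x,y,[q.round(2) for q in rel(s,x,y,.029,-1.64)])
E
```

```text
t 29.22 p [0.5576 0.0649 0.031 ] q [-0.063  0.292  1.978 -0.004  0.872 -1.604] F [ 0.1 -0.1  0.2] op 0.351
[[ 1.    -0.001  0.027]
 [-0.027 -0.003  1.   ]
 [-0.001 -1.    -0.003]]
0.5566312429784975 0.06531145909864972 [array([-0.1 ,  0.2 ,  0.03]), array([ 0.17,  0.07, -0.04])]
```

View pics/q2.png

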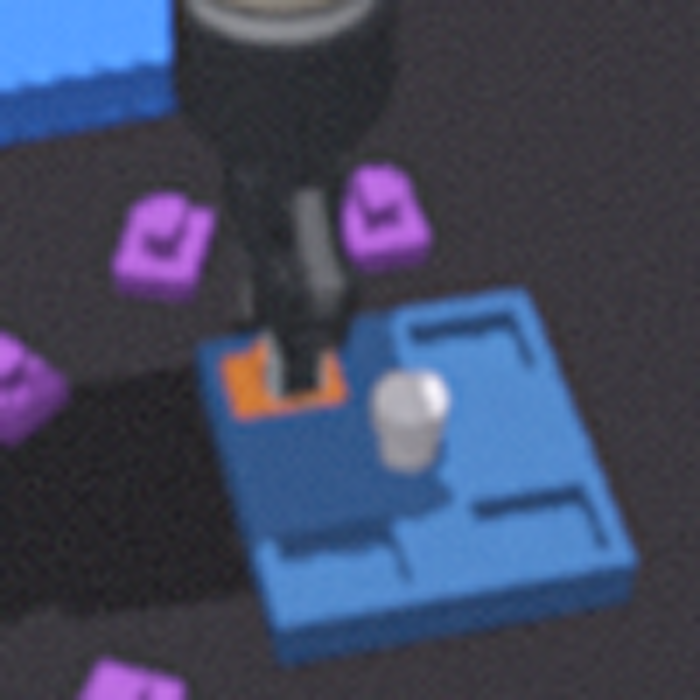

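>>> play_rows:
  grip_force: 50
  steps:
    - {"tx": -0.1, "ty": 0.2, "tz": 0, "ax": 0, "ay": 0, "az": 0, "claw": 0.5}
    - {"tx": -0.1, "ty": 0.2, "tz": 0, "ax": 0, "ay": 0, "az": 0, "claw": 0.5}
    - {"tx": -0.1, "ty": 0.2, "tz": 0, "ax": 0, "ay": 0, "az": 0, "claw": 0.5}
    - {"tx": -0.1, "ty": 0.2, "tz": 0, "ax": 0, "ay": 0, "az": 0, "claw": 0.5}
    - {"tx": -0.1, "ty": 0.2, "tz": 0, "ax": 0, "ay": 0, "az": 0, "claw": 0.5}
    - {"tx": -0.1, "ty": 0.2, "tz": 0, "ax": 0, "ay": 0, "az": 0, "claw": 0.5}

```text
time: 29.72
eef_pos: [0.5568, 0.0647, 0.0293]
tcp_rot: [0.708, -0.01, 0.01, -0.706]
contact_force: [0.6, -0.2, 4.6]
opening: 0.14
```

>>> play_rows:
  steps:
    - {"tx": 0, "ty": -0.5, "tz": 0, "ax": 0, "ay": 0, "az": 0, "claw": 0.5}
    - {"tx": 0, "ty": -1.5, "tz": 0, "ax": 0, "ay": 0, "az": 0, "claw": 0.5}
    - {"tx": 0, "ty": -3, "tz": 0, "ax": 0, "ay": 0, "az": 0, "claw": 0.5}
    - {"tx": 0, "ty": -6, "tz": 0, "ax": 0, "ay": 0, "az": 0, "claw": 0.5}
    - {"tx": 0, "ty": -9, "tz": 0, "ax": 0, "ay": 0, "az": 0, "claw": 0.5}
    - {"tx": 0, "ty": -11, "tz": 0, "ax": 0, "ay": 0, "az": 0, "claw": 0.5}
    - {"tx": 0, "ty": -11, "tz": 0, "ax": 0, "ay": 0, "az": 0, "claw": 0.5}

```text
time: 30.3
eef_pos: [0.5591, 0.0651, 0.1442]
tcp_rot: [0.708, -0.007, 0.012, -0.706]
contact_force: [0.8, 0.6, 0.5]
opening: 0.145
```

```bash
python3 - <<'E'
from h import *; from go import rel
shot('side');shot('top');crop('side','q3.png',230,80,370,230,5);s=st()
crop('top','q4.png',155,160,295,290,5)
print([q.round(2) for q in rel(s,.545,.32,.14,1.5)])
E
```

```text
t 30.4 p [0.5561 0.0652 0.1389] q [-0.063  0.131  1.937 -0.003  1.074 -1.605] F [ 0.   0.  -0.5] op 0.145
[[ 1.    -0.001  0.028]
 [-0.028 -0.003  1.   ]
 [-0.001 -1.    -0.003]]
[array([-1.82, -0.18, 25.44]), array([ 0.17, -3.08, -0.06])]
```

View pics/q3.png

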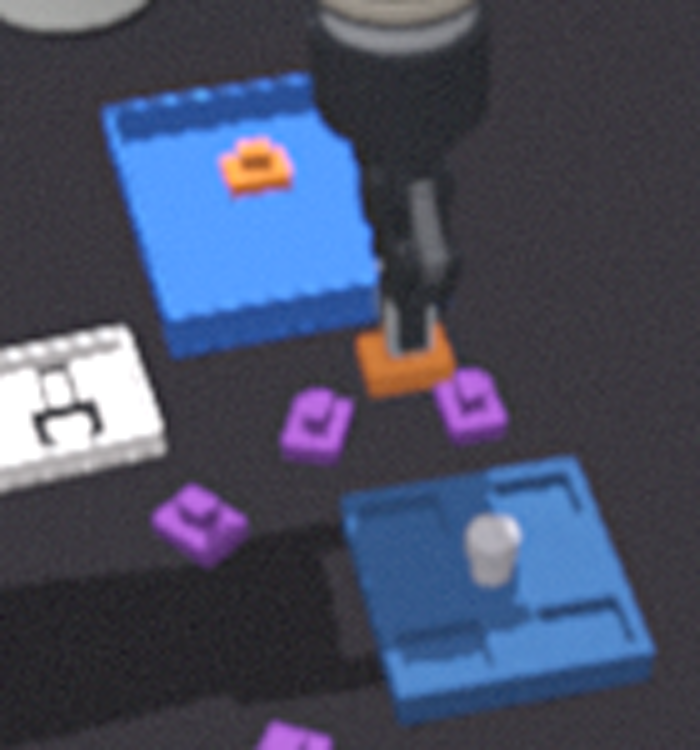

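View pics/q4.png

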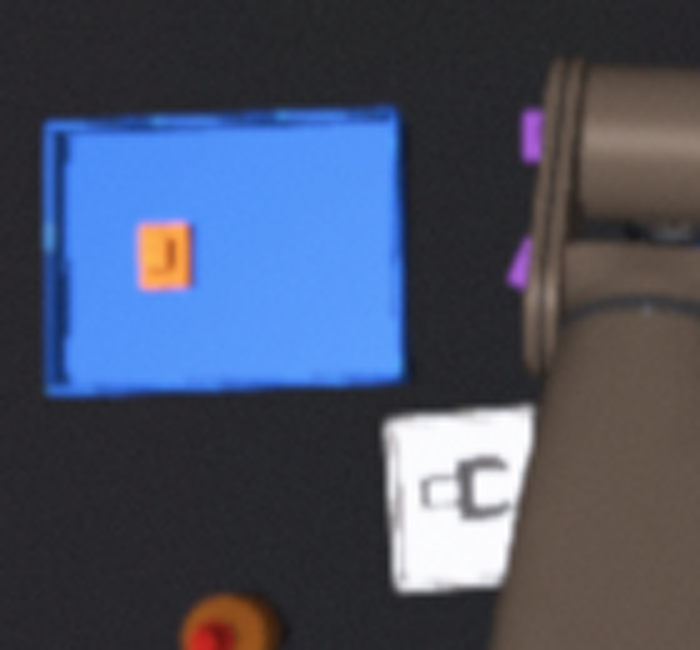

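>>> play_rows:
  steps:
    - {"tx": -1.8, "ty": 0, "tz": 25.4, "ax": 0, "ay": -3.1, "az": 0, "claw": 0.5}
    - {"tx": -1.8, "ty": 0, "tz": 25.4, "ax": 0, "ay": -3.1, "az": 0, "claw": 0.5}
    - {"tx": -1.8, "ty": 0, "tz": 25.4, "ax": 0, "ay": -3.1, "az": 0, "claw": 0.5}
    - {"tx": -1.8, "ty": 0, "tz": 25.4, "ax": 0, "ay": -3.1, "az": 0, "claw": 0.5}
    - {"tx": -1.8, "ty": 0, "tz": 25.4, "ax": 0, "ay": -3.1, "az": 0, "claw": 0.5}
    - {"tx": -1.8, "ty": 0, "tz": 25.4, "ax": 0, "ay": -3.1, "az": 0, "claw": 0.5}
    - {"tx": -1.8, "ty": 0, "tz": 25.4, "ax": 0, "ay": -3.1, "az": 0, "claw": 0.5}
    - {"tx": -1.8, "ty": 2, "tz": 25.4, "ax": 0, "ay": -3.1, "az": 0, "claw": 0.5}
    - {"tx": -1.8, "ty": 5, "tz": 25.4, "ax": 0, "ay": -3.1, "az": 0, "claw": 0.5}
    - {"tx": -1.8, "ty": 7, "tz": 25.4, "ax": 0, "ay": -3.1, "az": 0, "claw": 0.5}
    - {"tx": -1.8, "ty": 7, "tz": 25.4, "ax": 0, "ay": -3.1, "az": 0, "claw": 0.5}
    - {"tx": -1.8, "ty": 7, "tz": 25.4, "ax": 0, "ay": -3.1, "az": 0, "claw": 0.5}

```text
time: 31.4
eef_pos: [0.5426, 0.3182, 0.0641]
tcp_rot: [0.709, 0.006, -0.013, -0.705]
contact_force: [-0.1, 0.8, 0.5]
opening: 0.142
```

```bash
python3 - <<'E'
from h import *; from go import rel
shot('side');shot('side');crop('side','r1.png',210,60,350,200,5);s=st()
print([q.round(2) for q in rel(s,.545,.32,.0235,1.5)])
E
```

```text
t 31.5 p [0.5454 0.3193 0.0681] q [ 0.37   0.371  1.79  -0.002  0.983 -1.226] F [ 0.6  0.9 -0.1] op 0.148
[[ 1.    -0.002 -0.026]
 [ 0.026 -0.003  1.   ]
 [-0.002 -1.    -0.003]]
[array([-0.03,  4.46,  0.08]), array([ 0.15,  0.01, -0.1 ])]
```

View pics/r1.png

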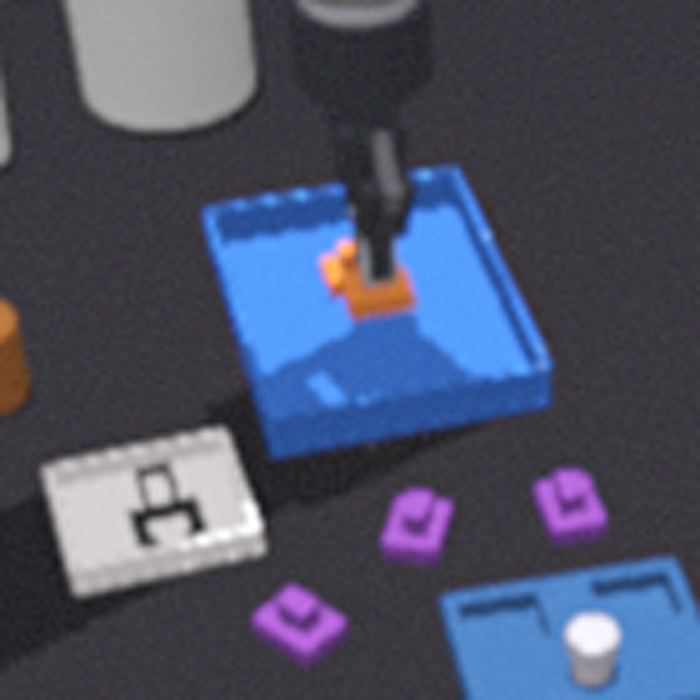

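>>> play_rows:
  steps:
    - {"tx": 0, "ty": 2, "tz": 0, "ax": 0, "ay": 0, "az": 0, "claw": 0.5}
    - {"tx": 0, "ty": 3.5, "tz": 0, "ax": 0, "ay": 0, "az": 0, "claw": 0.5}
    - {"tx": 0, "ty": 4.2, "tz": 0, "ax": 0, "ay": 0, "az": 0, "claw": 0.5}
    - {"tx": 0, "ty": 4.4, "tz": 0, "ax": 0, "ay": 0, "az": 0, "claw": 0.5}
    - {"tx": 0, "ty": 4.4, "tz": 0, "ax": 0, "ay": 0, "az": 0, "claw": 0.5}
    - {"tx": 0, "ty": 4.4, "tz": 0, "ax": 0, "ay": 0, "az": 0, "claw": 0.5}
    - {"tx": 0, "ty": 4.4, "tz": 0, "ax": 0, "ay": 0, "az": 0, "claw": 0.5}

```text
time: 32.08
eef_pos: [0.5454, 0.3194, 0.0242]
tcp_rot: [0.708, 0.009, -0.01, -0.706]
contact_force: [-0.1, -0.6, -0.9]
opening: 0.142
```

>>> play_rows:
  steps:
    - {"tx": 0, "ty": 0.1, "tz": 0, "ax": 0, "ay": 0, "az": 0, "claw": 0.5}
    - {"tx": 0, "ty": 0.1, "tz": 0, "ax": 0, "ay": 0, "az": 0, "claw": 0.5}
    - {"tx": 0, "ty": 0.1, "tz": 0, "ax": 0, "ay": 0, "az": 0, "claw": 3}
    - {"tx": 0, "ty": 0.1, "tz": 0, "ax": 0, "ay": 0, "az": 0, "claw": 3}
    - {"tx": 0, "ty": 0.1, "tz": 0, "ax": 0, "ay": 0, "az": 0, "claw": 3}
    - {"tx": 0, "ty": 0.1, "tz": 0, "ax": 0, "ay": 0, "az": 0, "claw": 3}
    - {"tx": 0, "ty": -2, "tz": 0, "ax": 0, "ay": 0, "az": 0, "claw": 3}
    - {"tx": 0, "ty": -5, "tz": 0, "ax": 0, "ay": 0, "az": 0, "claw": 3}
    - {"tx": 0, "ty": -9, "tz": 0, "ax": 0, "ay": 0, "az": 0, "claw": 3}
    - {"tx": 0, "ty": -13, "tz": 0, "ax": 0, "ay": 0, "az": 0, "claw": 3}
    - {"tx": 0, "ty": -17, "tz": 0, "ax": 0, "ay": 0, "az": 0, "claw": 3}
    - {"tx": 0, "ty": -20, "tz": 0, "ax": 0, "ay": 0, "az": 0, "claw": 3}

```text
time: 33.08
eef_pos: [0.5461, 0.3201, 0.2278]
tcp_rot: [0.708, 0.01, -0.009, -0.707]
contact_force: [1.4, 1.3, 1.4]
opening: 0.35
```

>>> play_rows:
  steps:
    - {"tx": 0, "ty": 0, "tz": 15, "ax": 0, "ay": 0, "az": 0, "claw": 3}
    - {"tx": 0, "ty": 0, "tz": 15, "ax": 0, "ay": 0, "az": 0, "claw": 3}
    - {"tx": 0, "ty": 0, "tz": 15, "ax": 0, "ay": 0, "az": 0, "claw": 3}
    - {"tx": 0, "ty": 0, "tz": 15, "ax": 0, "ay": 0, "az": 0, "claw": 3}
    - {"tx": 0, "ty": 0, "tz": 15, "ax": 0, "ay": 0, "az": 0, "claw": 3}
    - {"tx": 0, "ty": 0, "tz": 15, "ax": 0, "ay": 0, "az": 0, "claw": 3}
    - {"tx": 0, "ty": 0, "tz": 15, "ax": 0, "ay": 0, "az": 0, "claw": 3}

```text
time: 33.67
eef_pos: [0.5413, 0.4693, 0.2226]
tcp_rot: [0.708, 0.009, -0.01, -0.706]
contact_force: [0.7, -0.2, 0.4]
opening: 0.349
```

```bash
python3 - <<'E'
from h import *
shot('side','s1.png');shot('top','s2.png');s=st()
crop('side','s3.png',200,70,370,230,4); crop('side','s4.png',220,260,420,390,4)
im,dp=last('side'); W=cloud('side',dp)
# depth heights of keeper plate corners
im2,d2=last('top'); W2=cloud('top',d2)
for n,P in [('keeper',[(.551-.06,-.315),(.551,-.321-.05),(.551,-.321+.05),(.6,-.345),(.49,-.31)])]:
    for x,y in P:
        u,v=proj('side',[x,y,.01])[0].round().astype(int); print(n,x,y,W[v-1:v+2,u-1:u+2].reshape(-1,3).mean(0).round(4))
E
```

```text
t 33.77 p [0.5417 0.4686 0.2231] q [ 0.572  0.384  1.469 -0.002  1.293 -1.023] F [-0.6  0.1 -0.5] op 0.351
[[ 1.    -0.002 -0.025]
 [ 0.025 -0.003  1.   ]
 [-0.002 -1.    -0.003]]
keeper 0.49100000000000005 -0.315 [ 0.4916 -0.3161  0.0105]
keeper 0.551 -0.371 [ 0.5504 -0.3714  0.0101]
keeper 0.551 -0.271 [ 0.5517 -0.2704  0.0098]
keeper 0.6 -0.345 [ 0.5994 -0.3443  0.0102]
keeper 0.49 -0.31 [ 0.4895 -0.3089  0.0096]
```

View pics/s2.png

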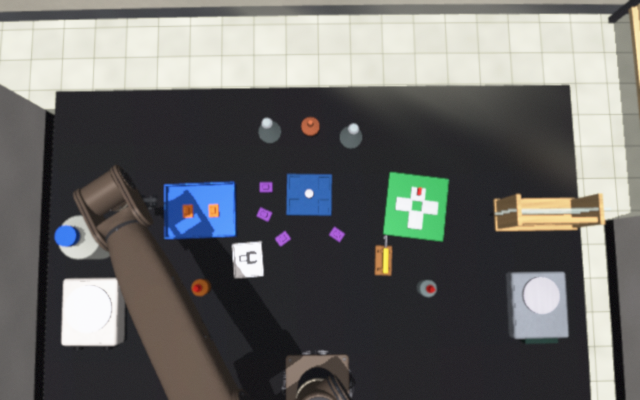

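View pics/s3.png

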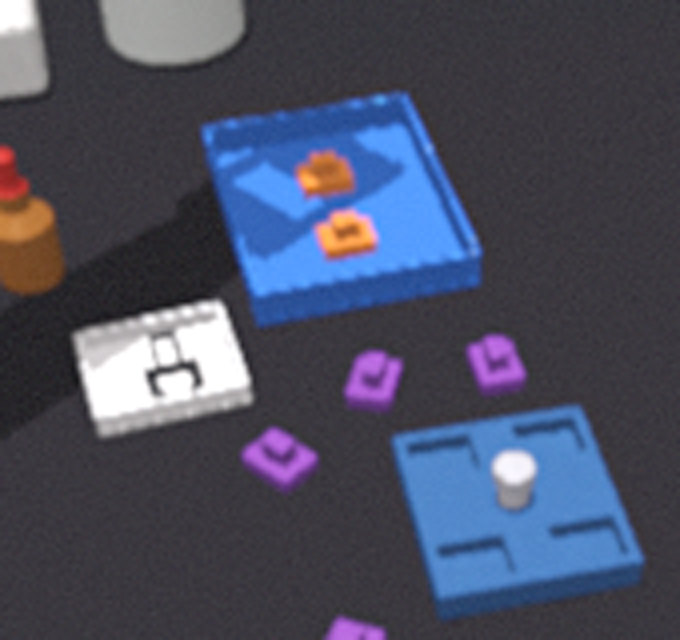

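View pics/s4.png

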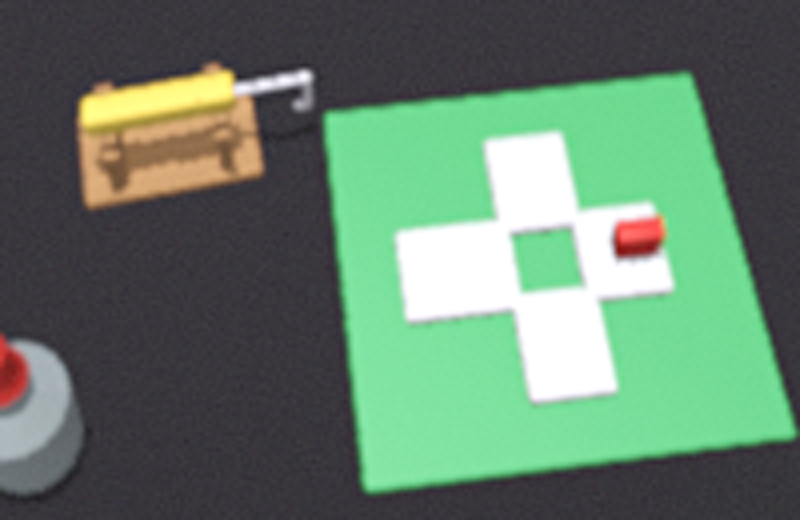

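```bash
python3 -c "
from plant import ctrl
print(ctrl.sign_off())"
```

```text
the job is handed in; nothing more can be done
None
```

The job is done and handed in at about 34 s of the 210 s allowed. I pulled the ring out with the pick's hook only. The pick then went back on its rest, the ring into the dish, the keeper onto the mat, and the castings into the tray. There were two castings, both in the mould's -x cavities.

**Last checks**
- The ring lies flat in the white dish.
- The pick lies across its rest with its hook at +x.
- The keeper's top reads 9.6 to 10.5 mm at five points, against the 10 mm expected, so it is flat. It sits about in the middle of the mat, aligned with it.
- Both castings stand boss-up on the tray floor, and all four mould cavities are empty.
- The bottles, flasks and bulb show at the same pixels as at the start. I saw no tray or dish shift.

**Forces:** the highest contact force I read was about 7 N.

**Disagreement:** as the fingers closed on things, the wrist read about 5 to 6 N upward. The fingertips seem to reach about 4 mm past the stated TCP. I allowed for this, and it caused no problem. No check failed.

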